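Lock the filter bowls in the drip rack and brush them out

ROBOT

A 6-joint arm with a two-finger parallel gripper is mounted at the origin on a cart in front of the work surface, level with it; the furniture and walls round the work are solid. World frame = base frame: x ahead of the robot, y to its left, z up, the work surface at z = 0. Lengths are in m, angles in degrees, forces in N, time in s.
With the tool pointing down it reaches from about 0.3 to 0.75 m from the base axis. Payload 8.5 kg.
Tool frame: the origin (TCP) lies midway between the tips of the shut fingers; the grasp point (between the pads) lies 19 mm behind it; z points along the fingers, y is the direction in which the jaws open and shut (so a half turn about z gives the same grasp; the last joint's range is limited). The gripper opens to 85 mm and grips with 20 to 120 N. Pads are 22 mm wide; open, the fingers measure 114 mm over their backs; the gripper's body (76 mm by 85 mm) begins 54 mm behind the grasp point. The pads swing forward as they close: fully open they stand 13 mm farther back than shut.
Start: joints at [-85.216, 21.807, 74.336, -0, 83.858, -12.336], TCP at [0.162, -0.526, 0.231] pointing down, gripper open.
Joint ranges: [-178.18, 178.18], [-50.72, 133.34], [12.68, 142.11], [-81.47, 261.47], [9.98, 163.14], [-165.26, 165.26]. Speed limits (degrees/s): [136.94, 136.94, 180, 180, 180, 180].

INTERFACE

Orientations are given as a 3x3 rotation matrix whose columns are the frame's x, y, z axes.
In Python, from rig import env, eyes, close_job gives the robot as it stands.
- The arm moves only by the tool jog_arm, never from a script. Its argument "deltas" is one flat list of numbers, 7 for each row, row after row: the shift along the tool's x, y, z in units of 0.75 m (1.0 is 0.75 m), then the turn, a rotation vector about the tool's x, y, z in units of 180 degrees (1.0 is 180 degrees), then the gripper command: -1 is fully open, 1 is shut, values between are in proportion. In form: [dx, dy, dz, ax, ay, az, fingers, dx, dy, dz, ax, ay, az, fingers, ...]. A call has 1 to 12 rows; each row is the pose to reach, as a shift and turn from the pose commanded when the call began, along the tool's axes at that moment, turning the shorter way round; what a row does not reach only later rows make up. A row lasts 1/12 s, in which the tool goes at most 41.7 mm and 7.16 degrees, less where a joint would pass 70% of its speed; a pose out of reach is approached as far as the arm can. A call with a number of a shift or a turn outside -1 to 1 is refused whole. A call with a gripper value outside its range is refused whole. The fingers move at their own pace and stop on an object; "grip_force" is the grip in N (left out, the last holds). Time passes only in rows, so rows that repeat a pose let the fingers close. It gives the time, the measured TCP pose, the force and the opening at its end, in the units of the state.
- env.observe(): the state, without advancing time (a new reading comes with each control period).
- eyes.get_image(name): name is "side" or "top"; returns the picture (384x512x3 uint8, red, green, blue); there is no depth.
- eyes.camera_params(name): a dict with "intrinsics" (3x3 intrinsics, pixels), "k1" (the pictures are not rectified: a ray, as slopes to the right and down, at radius r is drawn at 1 + k1 r^2 times it, then the intrinsics apply), "R" (3x3) and "t" (3): a world point X has camera coordinates R X + t. Camera axes: x right, y down, z forward; pixel columns grow to the right and rows downward; lengths in m; the calibration is good to about 2 mm. A picture is of the moment at which its call begins. camera_params takes no time and is no camera call.
- close_job(): hands the job in, once; it reports no verdict.
The state is a dict: "time_s": time; "q": joint angles; "qvel": joint speeds; "joint_efforts": joint torques, N m; "position": TCP position; "tool_rot": TCP orientation; "ft_force": force on the tool from outside, world axes, zero at the start; "wrist_torque": the same for the moment, N m; "grip_width": finger opening in m.
Only numpy, scipy, OpenCV 4.12 (cv2) and the standard library are available. Lean on these libraries where they do the work, as an engineer would, in place of code of your own. Each camera call takes 0.05 s, during which the arm holds its last target.

TASK

Lift the red knob of the drip rack's gate out of its notch and slide the gate open, stand every filter bowl upright in the trough in one closed-up row against the end wall, then slide the gate up to the row and drop the knob into the notch that fits, so that the bowls are held. Then take the bottle brush and brush each bowl right down to its floor, up and down twice without leaving the bowl in between, from the cleanest to the dirtiest: white first, then yellow, then red (one of them may be missing). Finally put the brush back upright in its stand, leave the bowls locked in the rack, and do not disturb the oil can or the grease tin.

Things in the scene. Friction and masses are not known exactly. Their poses are not given: they have to be found in the camera images.
- rack: the drip rack, fixed to the bench; origin on the bench surface under the middle of the trough's width. Grey base plate 165 x 300 x 10 mm (x -50 to +115, y -147 to +153 mm). The open-topped trough runs along the rack's y, 70 mm wide inside (x -35 to +35 mm), floor at z = 10 mm, side walls up to z = 32 mm; end walls up to z = 55 mm, inner faces at y = -130 and +135 mm. Behind it, at x = +85 mm, a toothed steel rail runs along y (tooth tops at z = 48 mm)
- rack_end (a point): middle of the trough's floor at the inner face of its end wall; the row of bowls begins here and extends along the rack's +y
- gate_face (a point): middle of the blue gate's face that looks along the rack's -y, towards the end wall; 62 mm wide, z 18 to 62 mm of the rack; the plate is 12 mm thick. The gate moves with the slide and can push bowls along the trough; a blue arm joins it to a saddle (44 mm along y, top at z = 62 mm) on the rail
- knob_grip (a point): point to grip on the red knob of the gate: upright cylinder 25 mm in diameter with a 30 mm cap, from 22 mm below to 24 mm above this point (95 mm above the bench when seated). It moves with slide and knob. It stands 85 mm along the rack's +x and 6 mm along +y from the gate's face
- slide (a joint): position of the gate along the rack's +y, m, -0.003 to 0.181; the distance from end wall to gate face is this + 0.064. The rail has notches at 0 (room for one bowl, where it starts), 0.062 (two bowls), 0.124 (three bowls) and 0.176 (fully open, for loading). Friction about 1.2 N; about 2 mm play in a notch, and the knob drops in when within about 4 mm of one
- knob (a joint): height of the knob above its seat, m, 0 to 0.026. 0 to 0.003: seated in a notch, the slide is locked. About 0.014: resting on a tooth between notches. The slide is free when it is lifted above 0.015. It falls back by its weight and a light spring (about 2 to 3 N)
- bowl_white_centre (a point): centre (half-way up) of the white filter bowl (cleanest): a round open-topped metal bowl painted white, 60 mm outside diameter (56 at the foot), 75 mm tall, wall 4 mm (bore 52 mm), floor 5 mm thick (inner floor 32.5 mm below this point), 0.15 kg; z points out of the mouth. Grip it round the outside near the top. May be absent.
- bowl_yellow_centre (a point): centre (half-way up) of the yellow filter bowl: a round open-topped metal bowl painted yellow, 60 mm outside diameter (56 at the foot), 75 mm tall, wall 4 mm (bore 52 mm), floor 5 mm thick (inner floor 32.5 mm below this point), 0.15 kg; z points out of the mouth. Grip it round the outside near the top. May be absent.
- bowl_red_centre (a point): centre (half-way up) of the red filter bowl (dirtiest): a round open-topped metal bowl painted red, 60 mm outside diameter (56 at the foot), 75 mm tall, wall 4 mm (bore 52 mm), floor 5 mm thick (inner floor 32.5 mm below this point), 0.15 kg; z points out of the mouth. Grip it round the outside near the top. May be absent.
- brush_grip (a point): middle height of the grip on the bottle brush's wooden handle: round, 22 mm in diameter, from 55 mm below to 40 mm above this point; the brush stands in its stand, handle up, z up along the handle; 195 mm long, 0.08 kg
- brush_tip (a point): lower end of the brush, centre of its head: head 60 mm long, 30 mm in diameter (34 over the bristle rings, which are only looks), 155 mm straight below brush_grip
- brush: the bottle brush as a whole; origin at its lower end, same point and axes as brush_tip
- stand_floor (a point): centre of the inner floor of the grey brush stand, 6 mm above the bench: fixed upright tube of 44 mm bore, rim 82 mm above the bench, flared to 60 mm at the top, on a 96 mm disc
- oil_can: green oil can with long spout, 68 x 134 x 188 mm, loose; leave alone
- grease_tin: yellow round tin, 70 mm in diameter, 46 mm high, loose; leave alone
Things that resemble listed ones, but are neither listed nor needed, are in the scene too. Of the things like the brush, leave any that is green, purple or turquoise; of the rest the smaller one is meant.

How it is judged:
By the outcome, as a careful person would: the job done as asked, in the order asked, and still so for the second after the job is handed in, with the robot touching nothing.
Of bowl_white, bowl_yellow, bowl_red only 2 to 3 are there at a start; the rules pass over those that are not, and their reading is None.
At some moment in a run one of bowl_white, bowl_yellow, bowl_red may be knocked a few centimetres aside while the robot is not near it.
It also fails if it takes over 210 s, if anything falls off the work surface, if the arm or the gripper's body presses on something with over 40 N, if the wrist force passes 120 N, or if a joint passes its speed limit or range.

## Working session

There is one attempt and no reset: what is moved stays moved. The work goes in short steps, Python scripts to look and compute and a tool call to move; the robot and the scene stay as the last step left them, time stands still between calls to the robot, and variables do not carry over. Pictures are saved under pics/ and viewed, and the job is handed in when it is done.

Besides the shell and the picture viewer there is one more tool, called after ">>>" as name(argument=value, ...) on one line, values as JSON. jog_arm: Moves the arm, as the interface text tells. Its arguments: {"type":"object","properties":{"deltas":{"type":"array"},"grip_force":{"type":"number"}},"required":["deltas"]}

```bash
ls; mkdir -p pics; python3 - <<'E'
from rig import env, eyes
import cv2
o=env.observe()
for k,v in o.items(): print(k,v)
for n in ("side","top"):
    im=eyes.get_image(n); cv2.imwrite(f"pics/{n}0.png",im[:,:,::-1])
    p=eyes.camera_params(n); print(n,p)
E
```

```text
pics
time_s 0.0
q [-8.52172966e+01  2.18404275e+01  7.43858066e+01  1.67306480e-03
  8.38578687e+01 -1.23377601e+01]
qvel [-0.03340776 -0.04764421 -0.07277243  0.00284754 -0.00161158 -0.10716769]
joint_efforts [-4.24883310e-04 -4.48464203e+01 -2.31278890e+01 -2.48967381e-04
  4.74005923e-03  1.50865321e-05]
position [ 0.1618714  -0.52532827  0.23071085]
tool_rot [[ 9.55688878e-01  2.94378600e-01 -9.34548503e-05]
 [ 2.94378417e-01 -9.55687816e-01  1.46517973e-03]
 [ 3.42003897e-04 -1.42776707e-03 -9.99998922e-01]]
ft_force [ 0.48053685 -0.1775529   0.78194855]
wrist_torque [ 0.03940459  0.03478919 -0.04630736]
grip_width 0.0852753426876201
side {'intrinsics': array([[365.22711861,   0.        , 252.21517651],
       [  0.        , 365.22711861, 194.22156395],
       [  0.        ,   0.        ,   1.        ]]), 'k1': -0.029682142256658814, 'R': array([[ 0.99992277,  0.01155227,  0.00458171],
       [ 0.01099383, -0.65033738, -0.75956594],
       [-0.00579506,  0.75955766, -0.65041416]]), 't': array([-0.5790236 ,  0.06597025,  1.28592913])}
top {'intrinsics': array([[448.75724354,   0.        , 251.96829836],
       [  0.        , 448.75724354, 182.6412544 ],
       [  0.        ,   0.        ,   1.        ]]), 'k1': -0.06123146445248444, 'R': array([[ 0.00757393, -0.99978368, -0.01937106],
       [-0.99750656, -0.00619457, -0.07030146],
       [ 0.07016625,  0.01985522, -0.99733769]]), 't': array([-0.02955883,  0.55267453,  1.48306818])}
```

View pics/side0.png

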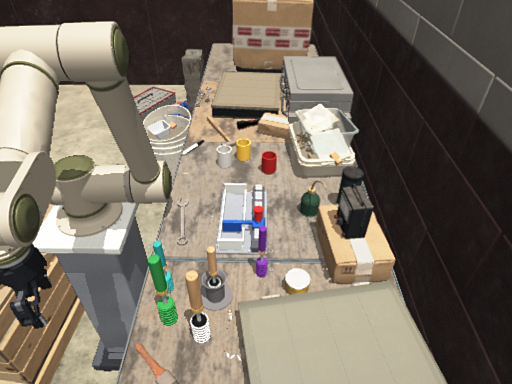

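View pics/top0.png

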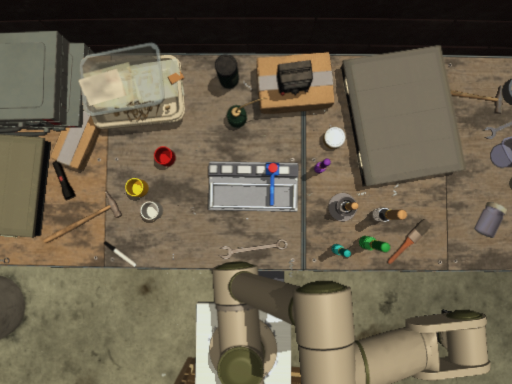

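The side view shows all three bowls standing: white (225,156), yellow (244,149) and red (269,162). The rack is near (243,215), with the red knob at (258,213), and the wooden brush stands in its stand at (212,280). The top view shows the same items. I'll build helpers and take enlarged crops.

```bash
cat > h.py <<'E'
import numpy as np, cv2
from rig import env, eyes
def cam(n):
    p=eyes.camera_params(n); return p["intrinsics"],p["k1"],np.array(p["R"]),np.array(p["t"])
def proj(n,X):
    K,k1,R,t=cam(n); X=np.atleast_2d(X); c=X@R.T+t; s=c[:,:2]/c[:,2:]
    s=s*(1+k1*(s**2).sum(1,keepdims=True)); return s*[K[0,0],K[1,1]]+K[:2,2]
def ray(n,px):
    K,k1,R,t=cam(n); d=(np.array(px,float)-K[:2,2])/[K[0,0],K[1,1]]; s=d.copy()
    for _ in range(20): s=d/(1+k1*(s@s))
    return -R.T@t, R.T@np.array([s[0],s[1],1])
def onz(n,px,z):
    o,d=ray(n,px); return o+d*(z-o[2])/d[2]
def tri(pa,pb):
    (o1,d1),(o2,d2)=ray("side",pa),ray("top",pb)
    a=np.linalg.lstsq(np.c_[d1,-d2],o2-o1,rcond=None)[0]
    p,q=o1+a[0]*d1,o2+a[1]*d2; return (p+q)/2,np.linalg.norm(p-q)
def snap(n,name):
    im=eyes.get_image(n)[:,:,::-1].copy(); cv2.imwrite(f"pics/{name}.png",im); return im
def crop(im,x0,y0,x1,y1,s,name,grid=10):
    c=cv2.resize(im[y0:y1,x0:x1],None,fx=s,fy=s,interpolation=cv2.INTER_CUBIC)
    for x in range(x0-x0%-grid if x0%grid else x0,x1,grid):
        X=int((x-x0+.5)*s); cv2.line(c,(X,0),(X,5),(0,255,255),1); cv2.putText(c,str(x),(X,14),0,.35,(0,255,255),1)
    for y in range(y0-y0%-grid if y0%grid else y0,y1,grid):
        Y=int((y-y0+.5)*s); cv2.line(c,(0,Y),(5,Y),(0,255,255),1); cv2.putText(c,str(y),(6,Y+4),0,.35,(0,255,255),1)
    cv2.imwrite(f"pics/{name}.png",c)
E
python3 - <<'E'
from h import *
t=cv2.imread("pics/top0.png"); s=cv2.imread("pics/side0.png")
crop(t,200,150,304,220,7,"c_rack_t")
crop(t,120,140,180,225,7,"c_bowl_t")
crop(t,320,185,420,260,7,"c_br_t")
crop(s,215,135,285,180,10,"c_bowl_s")
crop(s,180,240,240,350,5,"c_br_s")
crop(s,210,175,275,255,7,"c_rack_s")
E
```

```text
(no output)
```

View pics/c_rack_t.png

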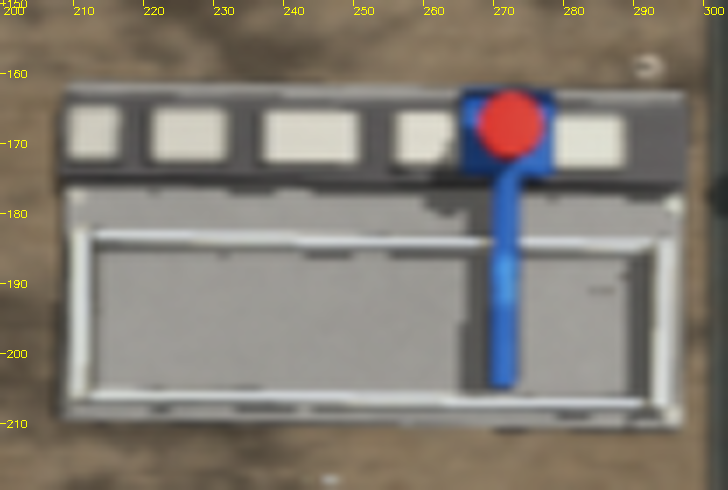

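View pics/c_bowl_t.png

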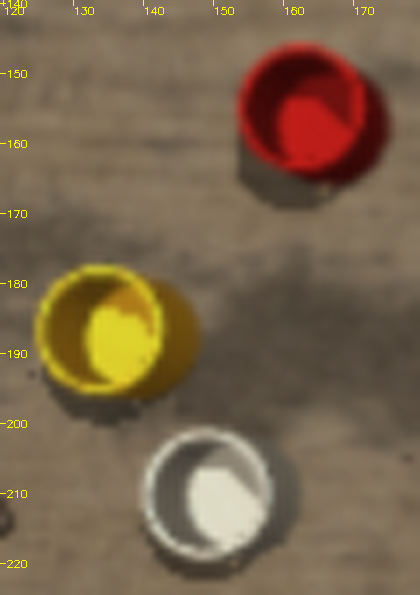

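View pics/c_br_t.png

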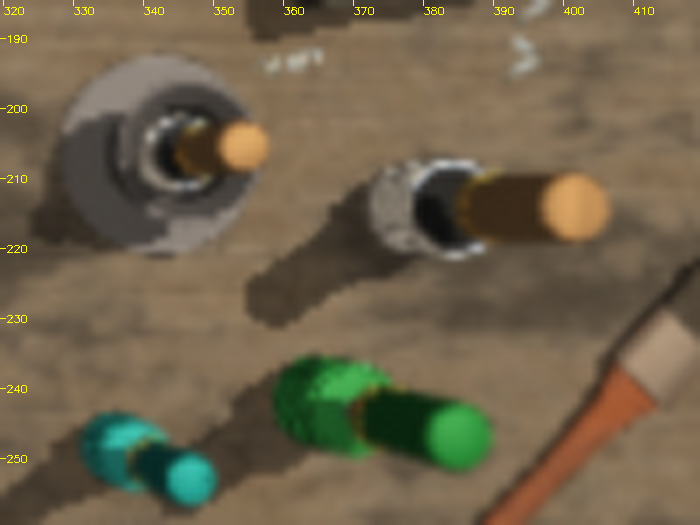

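View pics/c_bowl_s.png

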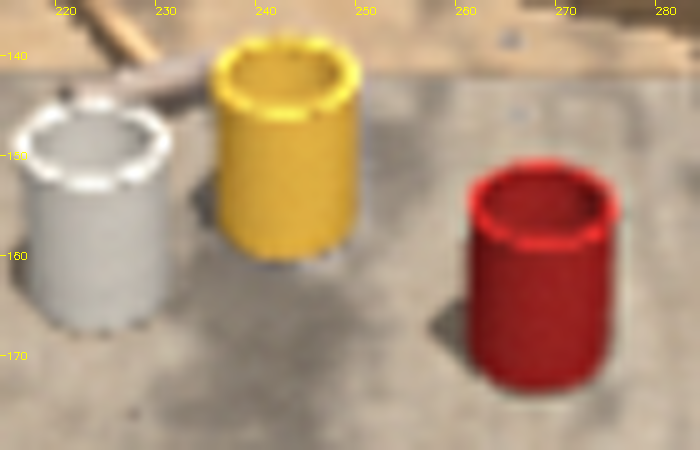

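View pics/c_br_s.png

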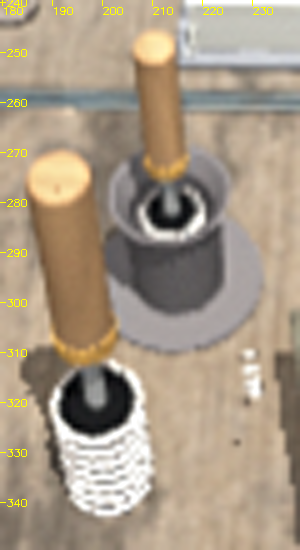

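View pics/c_rack_s.png

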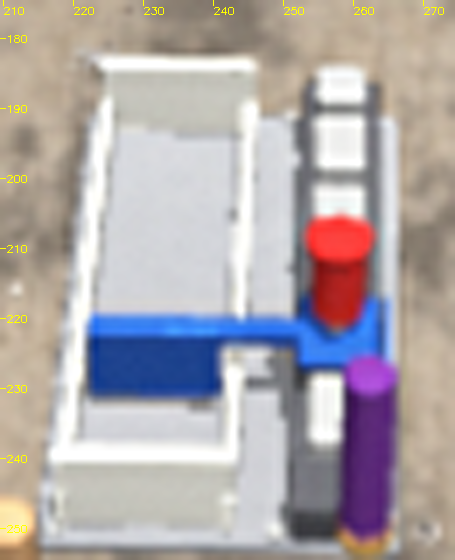

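```bash
cat > fit.py <<'E'
from h import *
from scipy.optimize import least_squares
obs=[("top",(209.07,161.6),(.115,.153,.010)),("top",(297.4,162.6),(.115,-.147,.010)),("top",(296.6,210.9),(-.05,-.147,.010)),("top",(208.4,209.5),(-.05,.153,.010)),
("side",(215.2,252.8),(-.05,-.147,.01)),("side",(266.2,191.4),(.115,.153,.01)),("side",(223.1,191.4),(-.05,.153,.01))]
def W(p,P): 
    c,s=np.cos(p[2]),np.sin(p[2]); return np.array([p[0]+c*P[0]-s*P[1],p[1]+s*P[0]+c*P[1],P[2]])
f=lambda p: np.concatenate([proj(n,W(p,P))[0]-u for n,u,P in obs])
r=least_squares(f,[.4,.05,0]); print(r.x[:2],np.degrees(r.x[2])); print(f(r.x).reshape(-1,2).round(2))
k,e=tri((258.07,208.5),(272.36,167.4)); print("knobtop",k,e, onz("top",(272.36,167.4),.119),"expect",W(r.x,(.085,-.13+.064+.006,.119)))
for n,a,b,z in [("white",(223.8,148.8),(149.07,210.07),.075),("yellow",(243.1,142.3),(133.79,186.64),.075),("red",(268.8,155.0),(162.64,155.07),.075),("brush",(210.5,248.9),(354.36,205.36),.201)]:
    print(n,*tri(a,b),onz("top",b,z),onz("side",a,z))
print("disc",onz("top",(342.4,206.6),.006))
E
python3 fit.py
```

```text
[ 0.51217438 -0.03253939] -0.36830534045153246
[[ 0.2  -1.2 ]
 [ 0.56 -1.17]
 [ 1.02 -0.49]
 [-0.14 -0.33]
 [-1.32 -1.01]
 [-0.49 -0.54]
 [-1.43 -1.2 ]]
knobtop [ 0.59618809 -0.09118719  0.11468797] 0.0033496932801925896 [ 0.59405742 -0.09120692  0.119     ] expect [ 0.59678694 -0.09308454  0.119     ]
white [0.45937697 0.30635332 0.07175277] 0.0028625821890148864 [0.45793419 0.30534653 0.075     ] [0.46128355 0.30171607 0.075     ]
yellow [0.53535927 0.3590091  0.06980304] 0.0030722602586963814 [0.53351743 0.35734217 0.075     ] [0.53718509 0.35119699 0.075     ]
red [0.63932198 0.26582821 0.07154008] 0.0033447472909074703 [0.63718241 0.26492149 0.075     ] [0.64075738 0.26120854 0.075     ]
brush [ 0.4769643  -0.33008454  0.19782307] 0.0033244327748939424 [ 0.47525754 -0.32969672  0.201     ] [ 0.4790999 -0.3325787  0.201    ]
disc [ 0.47497628 -0.33001339  0.006     ]
```

Calibration bias is about 2–4 mm, which every fit tolerates (the jaws self-centre). I'll raise the arm, then move above the knob with the jaws along world x.

```bash
cat >> h.py <<'E'
from scipy.spatial.transform import Rotation as Rot
RD=np.array([[0,1,0],[1,0,0],[0,0,-1.]])  # tool x=+y, y=+x, z down
def go(*targets,R=RD):
    o=env.observe(); T=o["tool_rot"]; p=o["position"]
    print("t %.2f pos %s F %s w %.4f q %s"%(o["time_s"],p.round(4),o["ft_force"].round(1),o["grip_width"],o["q"].round(0)))
    rv=Rot.from_matrix(T.T@R).as_rotvec(degrees=True)/180
    for t in targets: print(np.r_[T.T@(np.array(t)-p)/.75,rv].round(4).tolist())
E
python3 -c "
from h import *
go((.162,-.525,.38),(.596,-.092,.38))"
```

```text
t 0.10 pos [ 0.1619 -0.5254  0.2308] F [ 0.5 -0.4 -1. ] w 0.0853 q [-85.  22.  74.   0.  84. -12.]
[0.0003, -0.0007, -0.199, -0.0003, -0.0003, -0.4049]
[0.7233, -0.3821, -0.1983, -0.0003, -0.0003, -0.4049]
```

>>> jog_arm(deltas=[0,0,-0.2,0,0,0,-1,0,0,-0.2,0,0,0,-1,0,0,-0.2,0,0,0,-1,0,0,-0.2,0,0,0,-1,0.3,-0.16,-0.2,0,0,-0.405,-1,0.723,-0.381,-0.2,0,0,-0.405,-1,0.723,-0.381,-0.2,0,0,-0.405,-1,0.723,-0.381,-0.2,0,0,-0.405,-1,0.723,-0.381,-0.2,0,0,-0.405,-1,0.723,-0.381,-0.2,0,0,-0.405,-1,0.723,-0.381,-0.2,0,0,-0.405,-1,0.723,-0.381,-0.2,0,0,-0.405,-1], grip_force=40)

```text
time_s: 1.1
position: [0.3989, -0.2884, 0.3812]
tool_rot: [[0.263, 0.965, -0.0], [0.965, -0.263, 0.0], [0.0, -0.0, -1.0]]
ft_force: [0.2, -0.7, -0.9]
grip_width: 0.0856
```

```bash
python3 -c "
from h import *
go((.596,-.092,.38),(.596,-.092,.2))"
```

```text
t 1.10 pos [ 0.3989 -0.2884  0.3812] F [ 0.2 -0.7 -0.9] w 0.0856 q [-50.  12.  64.   0. 104. -34.]
[0.3217, 0.1847, 0.0016, -0.0001, -0.0001, -0.0847]
[0.3217, 0.1848, 0.2416, -0.0001, -0.0001, -0.0847]
```

>>> jog_arm(deltas=[0.322,0.185,0.0,0,0,-0.0847,-1,0.322,0.185,0.0,0,0,-0.0847,-1,0.322,0.185,0.0,0,0,-0.0847,-1,0.322,0.185,0.0,0,0,-0.0847,-1,0.322,0.185,0.0,0,0,-0.0847,-1,0.322,0.185,0.0,0,0,-0.0847,-1,0.322,0.185,0.0,0,0,-0.0847,-1,0.322,0.185,0.1,0,0,-0.0847,-1,0.322,0.185,0.24,0,0,-0.0847,-1,0.322,0.185,0.24,0,0,-0.0847,-1,0.322,0.185,0.24,0,0,-0.0847,-1,0.322,0.185,0.24,0,0,-0.0847,-1])

```text
time_s: 2.1
position: [0.5939, -0.0939, 0.1947]
tool_rot: [[0.006, 1.0, -0.01], [1.0, -0.006, 0.004], [0.004, -0.01, -1.0]]
ft_force: [0.7, 0.2, 0.3]
grip_width: 0.0854
```

```bash
python3 -c "
from h import *
go((.596,-.092,.2),(.596,-.092,.076))
s=snap('side','s1');t=snap('top','t1'); crop(s,200,150,300,260,5,'s1c'); crop(t,200,130,320,230,6,'t1c')"
```

```text
t 2.10 pos [ 0.5939 -0.0939  0.1947] F [0.7 0.2 0.3] w 0.0854 q [-20.  29.  69.  -0.  83. -20.]
[0.0025, 0.0027, -0.0071, -0.0032, -0.0012, -0.0018]
[0.0019, 0.0043, 0.1582, -0.0032, -0.0012, -0.0018]
```

View pics/s1c.png

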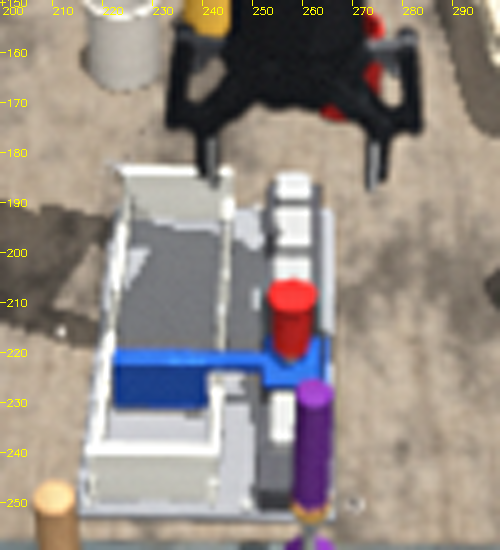

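View pics/t1c.png

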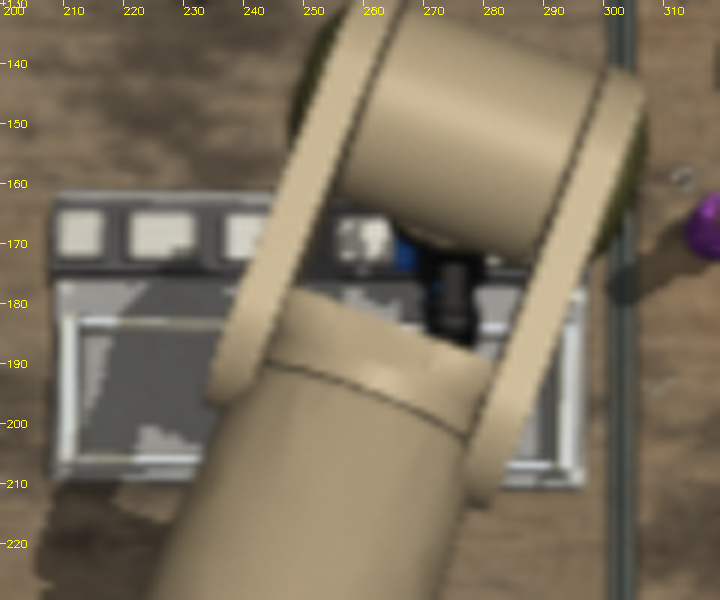

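The side view shows the fingers (tips at 242 and 274, mid 258) straddling the knob's column (258). Descending.

>>> jog_arm(deltas=[0.0019,0.0043,0,-0.003,-0.001,-0.002,-1,0.0019,0.0043,0.05,-0.003,-0.001,-0.002,-1,0.0019,0.0043,0.1,-0.003,-0.001,-0.002,-1,0.0019,0.0043,0.14,-0.003,-0.001,-0.002,-1,0.0019,0.0043,0.158,-0.003,-0.001,-0.002,-1,0.0019,0.0043,0.158,-0.003,-0.001,-0.002,-1,0.0019,0.0043,0.158,-0.003,-0.001,-0.002,-1,0.0019,0.0043,0.158,-0.003,-0.001,-0.002,-1])

```text
time_s: 2.87
position: [0.6012, -0.0939, 0.0854]
tool_rot: [[-0.001, 1.0, 0.014], [1.0, 0.001, -0.005], [-0.005, 0.014, -1.0]]
ft_force: [0.3, 0.7, -0.4]
grip_width: 0.0854
```

```bash
python3 -c "
from h import *
go((.596,-.092,.076))
s=snap('side','s2'); crop(s,200,150,300,260,5,'s2c'); print(proj('side',[(.596,-.092,.076),(.596,-.092,.089)]))"
```

```text
t 2.87 pos [ 0.6012 -0.0939  0.0854] F [ 0.3  0.7 -0.4] w 0.0854 q [-20.  35.  77.   0.  67. -20.]
[0.0026, -0.007, 0.0124, 0.0044, 0.0015, 0.0002]
[[257.30618621 217.6509003 ]
 [257.36244979 214.70025369]]
```

View pics/s2c.png

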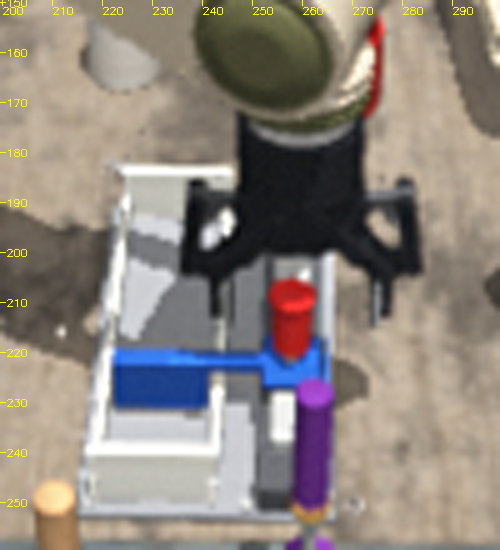

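>>> jog_arm(deltas=[0,0,0,0,0,0,-1,0,0,0,0,0,0,-1,0,0,0,0,0,0,-1,0,0,0,0,0,0,-1])

```text
time_s: 3.25
position: [0.5998, -0.0935, 0.0832]
tool_rot: [[-0.0, 1.0, 0.01], [1.0, 0.0, -0.003], [-0.003, 0.01, -1.0]]
ft_force: [-0.1, -0.4, -0.4]
grip_width: 0.0854
```

```bash
python3 -c "
from h import *
go((.597,-.092,.076))"
```

```text
t 3.25 pos [ 0.5998 -0.0935  0.0832] F [-0.1 -0.4 -0.4] w 0.0854 q [-20.  35.  77.   0.  67. -20.]
[0.002, -0.0038, 0.0096, 0.0032, 0.0011, 0.0001]
```

>>> jog_arm(deltas=[0,0,0,0,0,0,-1,0,0,0,0,0,0,-1,0,0,0,0,0,0,-1,0,0,0,0,0,0,-1,0,0,0,0,0,0,-1,0,0,0,0,0,0,-1,0,0,0,0,0,0,-1,0,0,0,0,0,0,-1])

```text
time_s: 3.92
position: [0.5997, -0.0935, 0.0828]
tool_rot: [[-0.0, 1.0, 0.009], [1.0, 0.0, -0.003], [-0.003, 0.009, -1.0]]
ft_force: [0.4, -0.1, 0.5]
grip_width: 0.0853
```

```bash
python3 -c "
from h import *
go((.597,-.092,.076))
s=snap('side','s3'); crop(s,220,170,290,230,10,'s3c'); print(proj('side',[(.5975,-.0925,.081),(.5975,-.0925,.094)]))"
```

```text
t 3.92 pos [ 0.5997 -0.0935  0.0828] F [ 0.4 -0.1  0.5] w 0.0853 q [-20.  35.  78.   0.  67. -20.]
[0.002, -0.0037, 0.009, 0.003, 0.001, 0.0001]
[[257.79999076 216.63618092]
 [257.86006678 213.66866456]]
```

View pics/s3c.png

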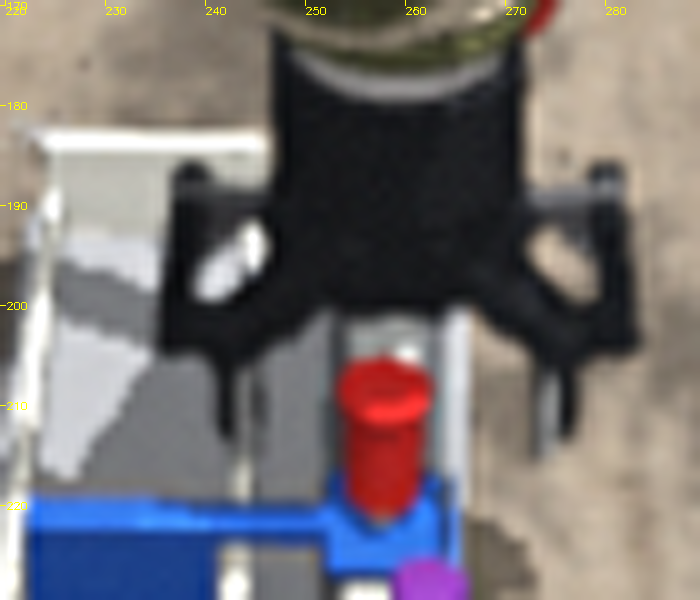

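The fingers straddle the knob (finger columns 242 and 274, knob 257.5). I'll correct the tilt and height, then close.

>>> jog_arm(deltas=[0.002,-0.0037,0.009,0.003,0.001,0,-1,0.002,-0.0037,0.009,0.003,0.001,0,-1,0.002,-0.0037,0.009,0.003,0.001,0,1,0.002,-0.0037,0.009,0.003,0.001,0,1,0.002,-0.0037,0.009,0.003,0.001,0,1,0.002,-0.0037,0.009,0.003,0.001,0,1,0.002,-0.0037,0.009,0.003,0.001,0,1,0.002,-0.0037,0.009,0.003,0.001,0,1,0.002,-0.0037,0.009,0.003,0.001,0,1,0.002,-0.0037,0.009,0.003,0.001,0,1], grip_force=40)

```text
time_s: 4.8
position: [0.5958, -0.0919, 0.0757]
tool_rot: [[-0.0, 1.0, -0.003], [1.0, 0.0, 0.0], [0.0, -0.003, -1.0]]
ft_force: [-5.7, -0.1, -0.1]
grip_width: 0.0251
```

```bash
python3 -c "
from h import *
go((.597,-.092,.076),(.597,-.092,.096),(.596,.084,.096))
s=snap('side','s4'); crop(s,220,170,290,230,10,'s4c')"
```

```text
t 4.80 pos [ 0.5958 -0.0919  0.0757] F [-5.7 -0.1 -0.1] w 0.0251 q [-20.  35.  78.  -0.  67. -20.]
[-0.0002, 0.0016, -0.0004, -0.0009, -0.0002, 0.0001]
[-0.0002, 0.0015, -0.027, -0.0009, -0.0002, 0.0001]
[0.2345, 0.0003, -0.0269, -0.0009, -0.0002, 0.0001]
```

View pics/s4c.png

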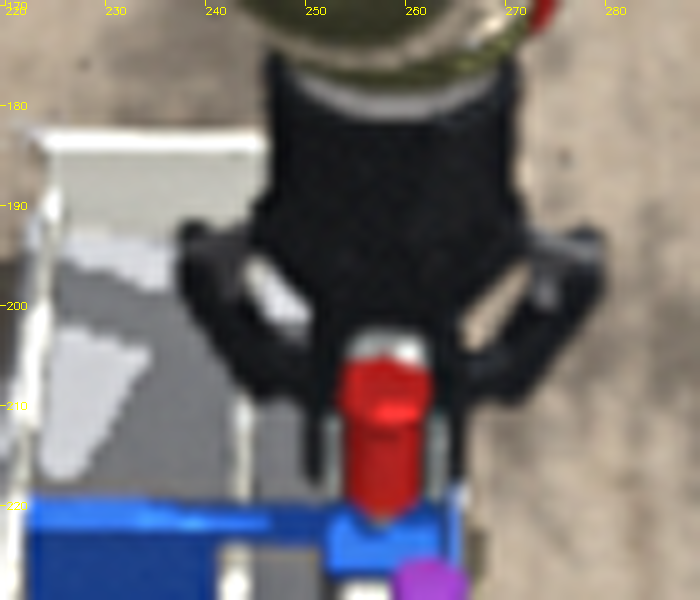

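Gripped at 25.1 mm. Lifting the knob 20 mm, with a small x relief.

>>> jog_arm(deltas=[0,0,-0.013,0,0,0,1,0,0,-0.027,0,0,0,1,0,-0.001,-0.027,0,0,0,1,0,-0.001,-0.027,0,0,0,1,0,-0.001,-0.027,0,0,0,1])

```text
time_s: 5.27
position: [0.5958, -0.0919, 0.0968]
tool_rot: [[-0.0, 1.0, -0.001], [1.0, 0.0, 0.0], [0.0, -0.001, -1.0]]
ft_force: [-4.8, 0.2, -3.2]
grip_width: 0.025
```

>>> jog_arm(deltas=[0.02,0,0,0,0,0,1,0.05,0,0,0,0,0,1,0.08,0,0,0,0,0,1,0.08,0,0,0,0,0,1,0.08,0,0,0,0,0,1,0.08,0,0,0,0,0,1])

```text
time_s: 5.77
position: [0.5964, -0.0323, 0.0964]
tool_rot: [[-0.001, 1.0, 0.0], [1.0, 0.001, -0.0], [-0.0, 0.0, -1.0]]
ft_force: [-1.7, 0.3, -1.7]
grip_width: 0.0244
```

```bash
python3 -c "
from h import *
go((.5955,.084,.096))
s=snap('side','s5'); crop(s,210,150,290,230,8,'s5c')"
```

```text
t 5.77 pos [ 0.5964 -0.0323  0.0964] F [-1.7  0.3 -1.7] w 0.0244 q [-14.  34.  78.   0.  69. -14.]
[0.155, -0.0011, 0.0005, 0.0001, 0.0, 0.0002]
```

View pics/s5c.png

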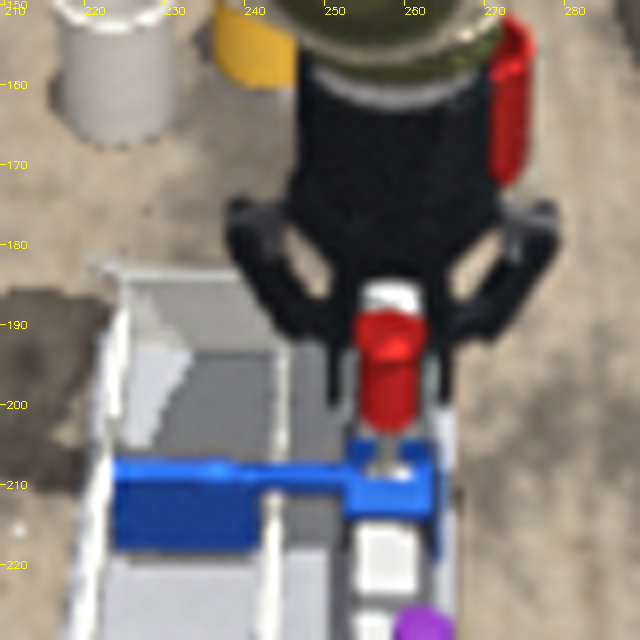

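The gate follows the lifted knob. Sliding on to 0.176, then lowering into the notch.

>>> jog_arm(deltas=[0.03,-0.0005,0,0,0,0,1,0.06,-0.001,0,0,0,0,1,0.09,-0.001,0,0,0,0,1,0.12,-0.001,0,0,0,0,1,0.145,-0.001,0,0,0,0,1,0.155,-0.001,0,0,0,0,1,0.155,-0.001,0,0,0,0,1,0.155,-0.001,0,0,0,0,1,0.155,-0.001,0.014,0,0,0,1,0.155,-0.001,0.027,0,0,0,1,0.155,-0.001,0.027,0,0,0,1,0.155,-0.001,0.027,0,0,0,1])

```text
time_s: 6.82
position: [0.5974, 0.0833, 0.076]
tool_rot: [[0.001, 1.0, 0.005], [1.0, -0.001, -0.0], [-0.0, 0.005, -1.0]]
ft_force: [6.9, 0.9, -2.3]
grip_width: 0.0249
```

```bash
python3 -c "
from h import *
go((.5955,.084,.076))
s=snap('side','s6'); crop(s,200,140,290,230,7,'s6c')"
```

```text
t 6.82 pos [0.5974 0.0833 0.076 ] F [ 6.9  0.9 -2.3] w 0.0249 q [-3. 35. 78.  0. 66. -3.]
[0.0009, -0.0026, -0.0001, 0.0015, 0.0001, -0.0003]
```

View pics/s6c.png

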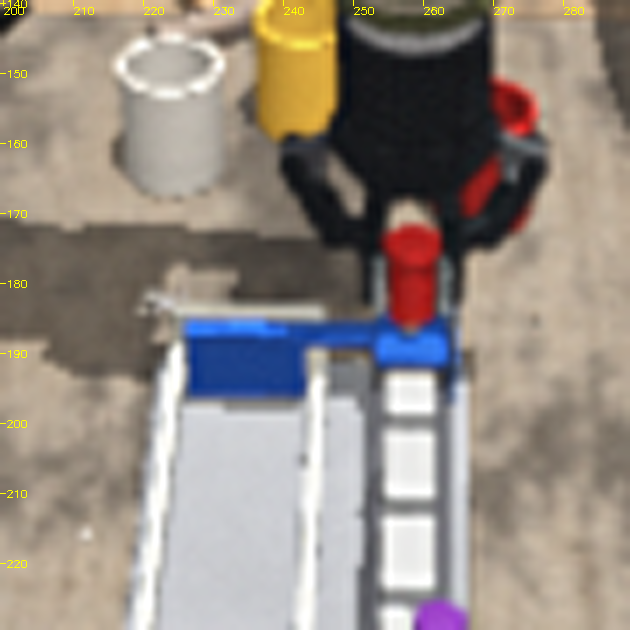

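The gate is in the open notch: the knob is at (258,178) in the side view and seated (TCP z is back at 0.076). Releasing, then going over the white bowl. Triangulation agrees with the gripped knob to about 1 mm in x and y.

>>> jog_arm(deltas=[0,0.002,0,0,0,0,-1,0,0.002,0,0,0,0,-1,0,0.002,0,0,0,0,-1,0,0.002,0,0,0,0,-1,0,0.002,-0.05,0,0,0,-1,0,0.002,-0.1,0,0,0,-1,0,0.002,-0.15,0,0,0,-1,0,0.002,-0.2,0,0,0,-1,0,0.002,-0.24,0,0,0,-1,0,0.002,-0.24,0,0,0,-1,0,0.002,-0.24,0,0,0,-1])

```text
time_s: 7.78
position: [0.5971, 0.0842, 0.2574]
tool_rot: [[-0.0, 1.0, 0.003], [1.0, 0.0, -0.0], [-0.0, 0.003, -1.0]]
ft_force: [0.2, 0.4, -0.7]
grip_width: 0.0856
```

```bash
python3 -c "
from h import *
go((.459,.306,.255),(.459,.306,.15))
s=snap('side','s7');t=snap('top','t7'); crop(s,200,130,290,230,6,'s7c'); crop(t,110,130,230,230,6,'t7c')"
```

```text
t 7.78 pos [0.5971 0.0842 0.2574] F [ 0.2  0.4 -0.7] w 0.0856 q [-3. 26. 63. -0. 91. -3.]
[0.2958, -0.1841, 0.0025, 0.001, 0.0001, 0.0001]
[0.2959, -0.1845, 0.1425, 0.001, 0.0001, 0.0001]
```

View pics/s7c.png

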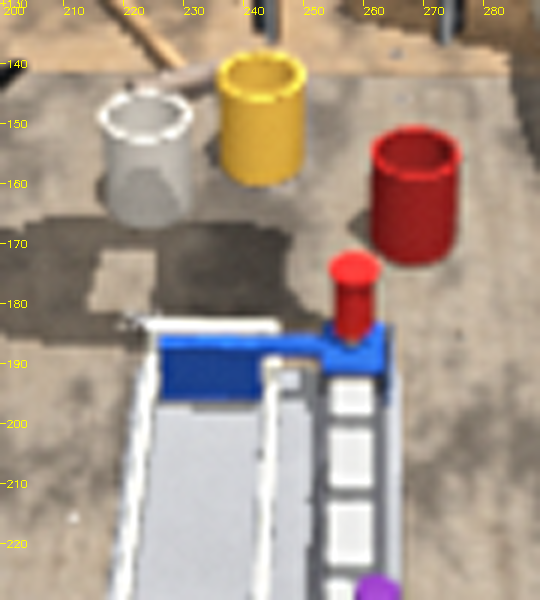

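View pics/t7c.png

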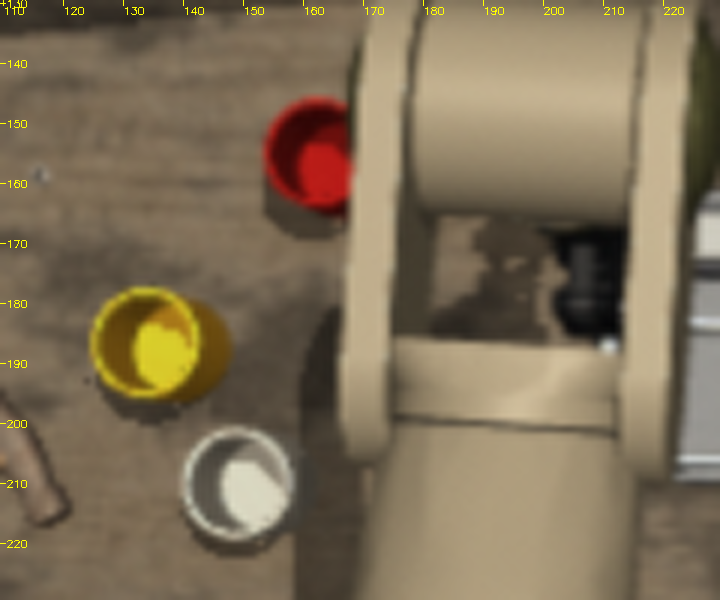

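The gate stays at open and the bowls are unmoved: white (224,149), yellow (243,142), red (269,155) in the side view. Moving over white.

>>> jog_arm(deltas=[0.05,-0.03,0,0,0,0,-1,0.1,-0.06,0,0,0,0,-1,0.15,-0.09,0,0,0,0,-1,0.2,-0.12,0,0,0,0,-1,0.25,-0.155,0.05,0,0,0,-1,0.28,-0.175,0.09,0.001,0,0,-1,0.296,-0.1845,0.13,0.001,0,0,-1,0.296,-0.1845,0.143,0.001,0,0,-1,0.296,-0.1845,0.143,0.001,0,0,-1,0.296,-0.1845,0.143,0.001,0,0,-1,0.296,-0.1845,0.143,0.001,0,0,-1,0.296,-0.1845,0.143,0.001,0,0,-1])

```text
time_s: 8.88
position: [0.4597, 0.3057, 0.1501]
tool_rot: [[0.001, 1.0, -0.001], [1.0, -0.001, 0.001], [0.001, -0.001, -1.0]]
ft_force: [-0.1, -0.4, 0.8]
grip_width: 0.0854
```

```bash
python3 -c "
from h import *
go((.459,.306,.15),(.459,.306,.035))
s=snap('side','s8');crop(s,190,110,290,200,6,'s8c')"
```

```text
t 8.88 pos [0.4597 0.3057 0.1501] F [-0.1 -0.4  0.8] w 0.0854 q [21. 26. 82.  0. 72. 21.]
[0.0004, -0.0009, 0.0001, -0.0003, -0.0002, -0.0003]
[0.0003, -0.0007, 0.1535, -0.0003, -0.0002, -0.0003]
```

View pics/s8c.png

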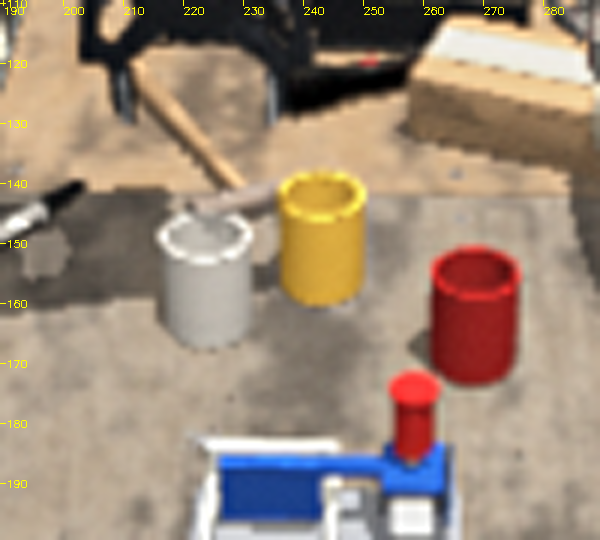

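>>> jog_arm(deltas=[0,-0.0007,0.04,0,0,0,-1,0,-0.0007,0.08,0,0,0,-1,0,-0.0007,0.12,0,0,0,-1,0,-0.0007,0.145,0,0,0,-1,0,-0.0007,0.153,0,0,0,-1,0,-0.0007,0.153,0,0,0,-1,0,-0.0007,0.153,0,0,0,1,0,-0.0007,0.153,0,0,0,1,0,-0.0007,0.153,0,0,0,1,0,-0.0007,0.153,0,0,0,1,0,-0.0007,0.153,0,0,0,1], grip_force=40)

```text
time_s: 9.85
position: [0.4585, 0.3065, 0.0359]
tool_rot: [[-0.0, 1.0, 0.0], [1.0, 0.0, 0.001], [0.001, 0.0, -1.0]]
ft_force: [-0.1, -1.4, 6.6]
grip_width: 0.0579
```

```bash
python3 -c "
from h import *
go((.459,.306,.035),(.459,.306,.15),(.510,-.132,.15),(.51,-.132,.045))
s=snap('side','s9');crop(s,190,110,290,200,6,'s9c')"
```

```text
t 9.85 pos [0.4585 0.3065 0.0359] F [-0.1 -1.4  6.6] w 0.0579 q [21. 34. 89.  0. 56. 21.]
[-0.0007, 0.0006, 0.0012, 0.0001, -0.0004, 0.0001]
[-0.0005, 0.0007, -0.1521, 0.0001, -0.0004, 0.0001]
[-0.5845, 0.0684, -0.1528, 0.0001, -0.0004, 0.0001]
[-0.5847, 0.0684, -0.0128, 0.0001, -0.0004, 0.0001]
```

View pics/s9c.png

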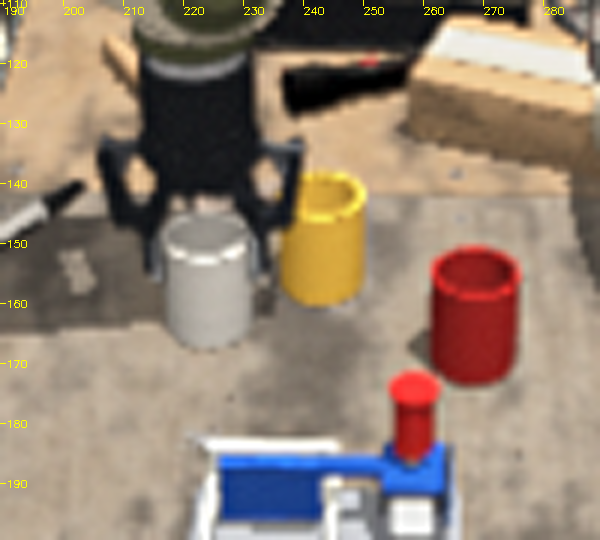

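White is gripped (width 57.9 mm). Lifting and carrying to the end of the trough.

>>> jog_arm(deltas=[0,0,-0.05,0,0,0,1,0,0,-0.1,0,0,0,1,0,0,-0.15,0,0,0,1,0,0,-0.2,0,0,0,1,-0.03,0.005,-0.2,0,0,0,1,-0.08,0.01,-0.2,0,0,0,1,-0.13,0.016,-0.2,0,0,0,1,-0.18,0.022,-0.2,0,0,0,1,-0.23,0.028,-0.2,0,0,0,1,-0.28,0.034,-0.2,0,0,0,1,-0.33,0.04,-0.2,0,0,0,1,-0.38,0.046,-0.2,0,0,0,1])

```text
time_s: 10.9
position: [0.4925, 0.0194, 0.1849]
tool_rot: [[-0.0, 1.0, -0.002], [1.0, 0.0, -0.0], [-0.0, -0.002, -1.0]]
ft_force: [1.8, -0.2, -1.5]
grip_width: 0.058
```

>>> jog_arm(deltas=[-0.05,0.006,0,0,0,0,1,-0.1,0.012,0,0,0,0,1,-0.15,0.018,0,0,0,0,1,-0.19,0.0222,0,0,0,0,1,-0.2,0.0222,0,0,0,0,1,-0.2,0.0222,0.03,0,0,0,1,-0.2,0.0222,0.06,0,0,0,1,-0.2,0.0222,0.06,0,0,0,1,-0.2,0.0222,0.06,0,0,0,1])

```text
time_s: 11.65
position: [0.5089, -0.1282, 0.1391]
tool_rot: [[-0.001, 1.0, -0.004], [1.0, 0.001, 0.001], [0.001, -0.004, -1.0]]
ft_force: [1.0, 0.2, -1.0]
grip_width: 0.0583
```

```bash
python3 -c "
from h import *
go((.510,-.130,.14),(.51,-.130,.047))
s=snap('side','s10');crop(s,190,160,290,260,6,'s10c')
t=snap('top','t10');crop(t,200,140,320,240,6,'t10c')"
```

```text
t 11.65 pos [ 0.5089 -0.1282  0.1391] F [ 1.   0.2 -1. ] w 0.0583 q [-27.  24.  87.  -0.  69. -27.]
[-0.0024, 0.0015, -0.0012, -0.0014, -0.0002, 0.0003]
[-0.0025, 0.002, 0.1228, -0.0014, -0.0002, 0.0003]
```

View pics/s10c.png

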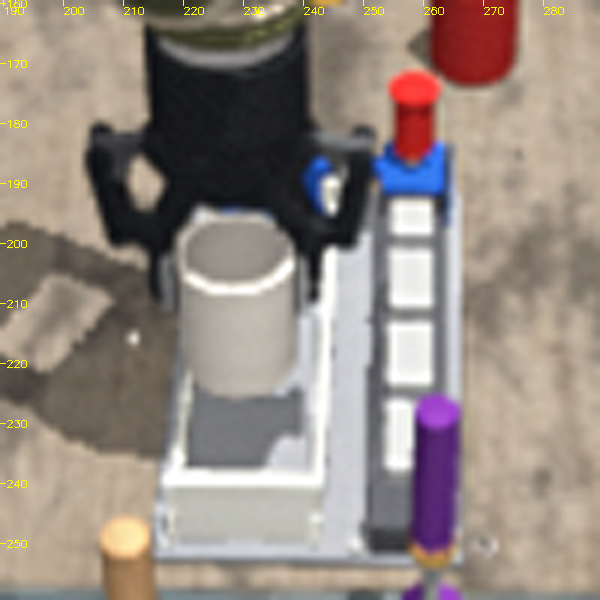

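View pics/t10c.png

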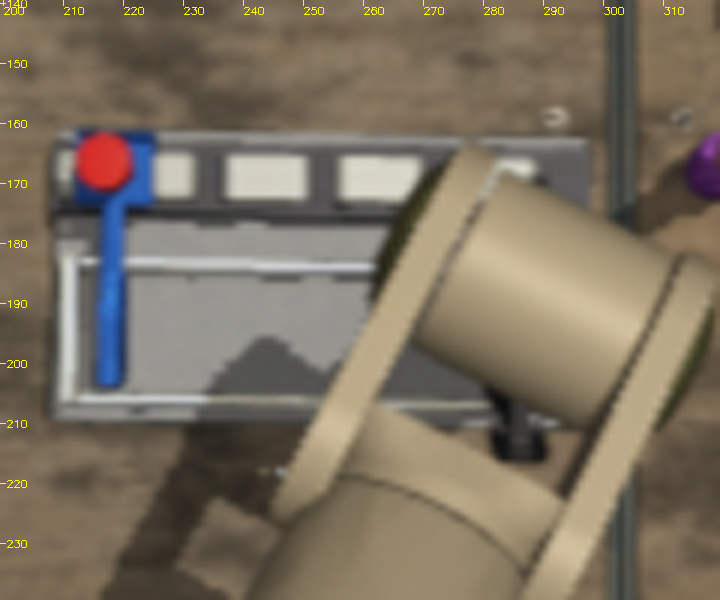

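```bash
python3 -c "
from h import *
print(proj('side',[(.5955,-.092,.119),(.509,-.128,.178),(.509,-.156,.103),(.509,-.135,.178)]), 'obs 258.1 208.5 | 229.2 201.7 | 229 225.3')"
```

```text
[[257.33456272 207.72063124]
 [228.07695879 200.91312054]
 [228.4650477  225.75286963]
 [227.92884462 202.50792303]] obs 258.1 208.5 | 229.2 201.7 | 229 225.3
```

Tool and bowl agree within about 2 mm. Lowering white into the trough.

>>> jog_arm(deltas=[-0.0025,0.002,0.02,-0.001,0,0,1,-0.0025,0.002,0.05,-0.001,0,0,1,-0.0025,0.002,0.08,-0.001,0,0,1,-0.0025,0.002,0.1,-0.001,0,0,1,-0.0025,0.002,0.115,-0.001,0,0,1,-0.0025,0.002,0.122,-0.001,0,0,1,-0.0025,0.002,0.124,-0.001,0,0,1,-0.0025,0.002,0.124,-0.001,0,0,1,-0.0025,0.002,0.124,-0.001,0,0,1])

```text
time_s: 12.5
position: [0.5106, -0.1293, 0.0467]
tool_rot: [[-0.001, 1.0, 0.0], [1.0, 0.001, 0.002], [0.002, 0.0, -1.0]]
ft_force: [0.8, 6.2, -5.2]
grip_width: 0.0583
```

```bash
python3 -c "
from h import *
go((.510,-.130,.046))
s=snap('side','s11');crop(s,190,160,290,260,6,'s11c')"
```

```text
t 12.50 pos [ 0.5106 -0.1293  0.0467] F [ 0.8  6.2 -5.2] w 0.0583 q [-27.  32.  93.   0.  56. -27.]
[-0.0009, -0.0008, 0.001, 0.0001, -0.0006, 0.0002]
```

View pics/s11c.png

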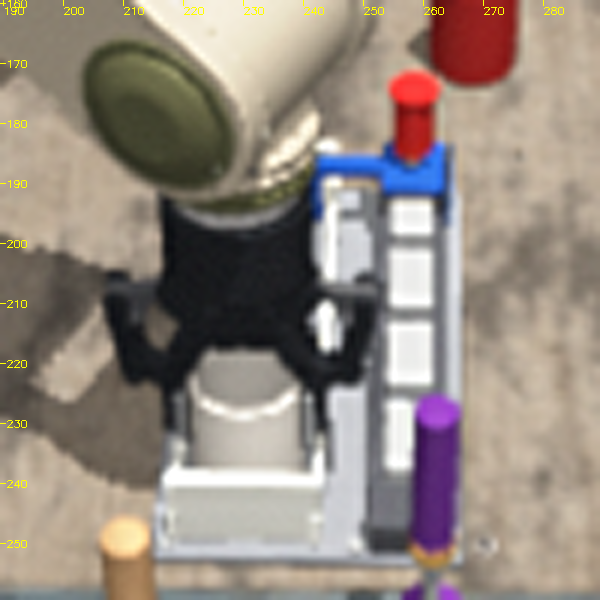

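White sits in the trough, touching the end wall (Fy +6 N). Releasing, rising and viewing.

>>> jog_arm(deltas=[0,0,0.001,0,0,0,-1,0,0,0.001,0,0,0,-1,0,0,0.001,0,0,0,-1,0,0,0.001,0,0,0,-1,0,0,-0.05,0,0,0,-1,0,0,-0.1,0,0,0,-1,0,0,-0.15,0,0,0,-1,0,0,-0.2,0,0,0,-1,0.05,0,-0.22,0,0,0,-1,0.1,0.002,-0.22,0,0,0,-1,0.15,0.005,-0.22,0,0,0,-1,0.2,0.007,-0.22,0,0,0,-1])

```text
time_s: 13.55
position: [0.5156, 0.0207, 0.2117]
tool_rot: [[0.001, 1.0, 0.002], [1.0, -0.001, -0.0], [-0.0, 0.002, -1.0]]
ft_force: [1.8, -0.7, 0.6]
grip_width: 0.0856
```

>>> jog_arm(deltas=[0.05,0.002,0,0,0,0,-1,0.1,0.005,0,0,0,0,-1,0.15,0.008,0,0,0,0,-1,0.2,0.01,0,0,0,0,-1,0.25,0.013,0,0,0,0,-1,0.25,0.013,0,0,0,0,-1,0.25,0.013,0,0,0,0,-1])

```text
time_s: 14.13
position: [0.5251, 0.2084, 0.2109]
tool_rot: [[-0.003, 1.0, 0.0], [1.0, 0.003, -0.0], [-0.0, 0.0, -1.0]]
ft_force: [-0.3, -0.1, 0.4]
grip_width: 0.0855
```

```bash
python3 -c "
from h import *
go((.535,.359,.21),(.535,.359,.15))
s=snap('side','s12');crop(s,190,130,290,260,5,'s12c')
t=snap('top','t12');crop(t,110,140,310,240,4,'t12c')"
```

```text
t 14.13 pos [0.5251 0.2084 0.2109] F [-0.3 -0.1  0.4] w 0.0855 q [10. 24. 74. -0. 82.  9.]
[0.2008, 0.014, 0.0012, 0.0001, 0.0, 0.0011]
[0.2008, 0.0139, 0.0812, 0.0001, 0.0, 0.0011]
```

View pics/s12c.png

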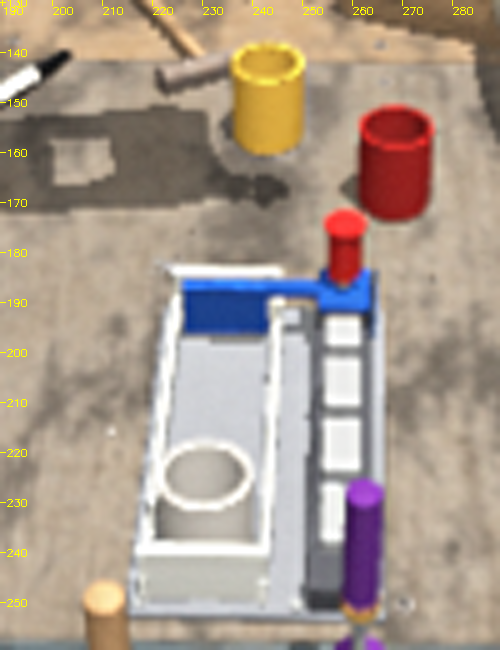

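View pics/t12c.png

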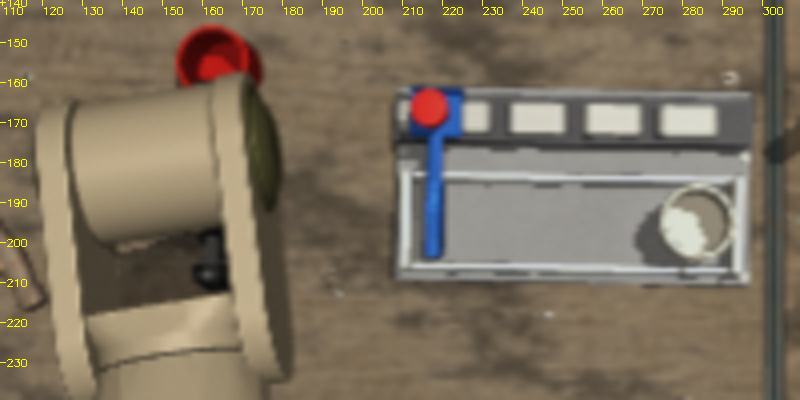

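White stands upright at the end (side view: rim at (230,224)), and yellow hasn't moved. A hammer head lies near yellow, so I'll check it against finger clearance.

```bash
python3 -c "
from h import *
for p in [(222,147),(236,143),(236,140),(222,143)]: print(onz('side',p,.02))
for p in [(117,212),(107,196),(113,213)]: print('t',onz('top',p,.02))"
```

```text
[0.44413118 0.39855016 0.02      ]
[0.50301142 0.4313363  0.02      ]
[0.50189888 0.45577751 0.02      ]
[0.44175873 0.4302493  0.02      ]
t [0.45081181 0.42835041 0.02      ]
t [0.50447287 0.46424101 0.02      ]
t [0.44731027 0.44198267 0.02      ]
```

>>> jog_arm(deltas=[0.05,0.004,0,0,0,0,-1,0.1,0.007,0,0,0,0,-1,0.15,0.01,0,0,0,0,-1,0.195,0.0138,0.03,0,0,0,-1,0.2,0.0138,0.06,0,0,0.001,-1,0.2,0.0138,0.08,0,0,0.001,-1,0.2,0.0138,0.08,0,0,0.001,-1,0.2,0.0138,0.08,0,0,0.001,-1,0.2,0.0138,0.08,0,0,0.001,-1])

```text
time_s: 14.98
position: [0.5366, 0.3559, 0.1524]
tool_rot: [[0.004, 1.0, 0.002], [1.0, -0.004, 0.001], [0.001, 0.002, -1.0]]
ft_force: [-1.1, -0.1, 0.7]
grip_width: 0.0854
```

```bash
python3 -c "
from h import *
go((.535,.359,.15),(.535,.359,.035))
s=snap('side','s13');crop(s,190,90,290,180,6,'s13c')"
```

```text
t 14.98 pos [0.5366 0.3559 0.1524] F [-1.1 -0.1  0.7] w 0.0854 q [23. 35. 65. -0. 80. 23.]
[0.0041, -0.0021, 0.0032, 0.0006, -0.0002, -0.0014]
[0.004, -0.0024, 0.1566, 0.0006, -0.0002, -0.0014]
```

View pics/s13c.png

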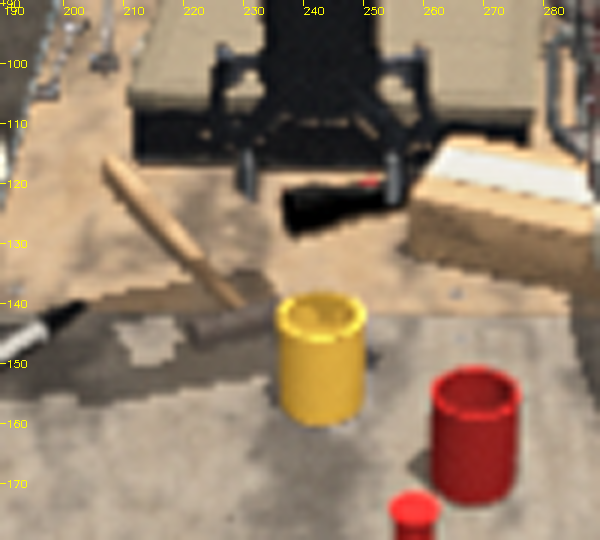

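The hammer head is at y > 0.42, so the fingers clear it. Descending on yellow.

>>> jog_arm(deltas=[0.003,-0.0018,0.04,0,0,-0.001,-1,0.003,-0.0018,0.08,0,0,-0.001,-1,0.003,-0.0018,0.12,0,0,-0.001,-1,0.003,-0.0018,0.145,0,0,-0.001,-1,0.003,-0.0018,0.155,0,0,-0.001,-1,0.003,-0.0018,0.155,0,0,-0.001,-1,0.003,-0.0018,0.155,0,0,-0.001,1,0.003,-0.0018,0.155,0,0,-0.001,1,0.003,-0.0018,0.155,0,0,-0.001,1,0.003,-0.0018,0.155,0,0,-0.001,1,0.003,-0.0018,0.155,0,0,-0.001,1])

```text
time_s: 15.95
position: [0.5353, 0.3595, 0.0371]
tool_rot: [[-0.0, 1.0, 0.004], [1.0, 0.0, 0.001], [0.001, 0.004, -1.0]]
ft_force: [-0.0, -1.1, 6.1]
grip_width: 0.0589
```

```bash
python3 -c "
from h import *
go((.535,.359,.2),(.511,-.06,.2))
s=snap('side','s14');crop(s,190,90,290,180,6,'s14c')"
```

```text
t 15.95 pos [0.5353 0.3595 0.0371] F [-0.  -1.1  6.1] w 0.0589 q [23. 41. 73. -0. 65. 23.]
[-0.0003, 0.0004, -0.2173, 0.0012, -0.0005, 0.0001]
[-0.559, -0.0318, -0.2182, 0.0012, -0.0005, 0.0001]
```

View pics/s14c.png

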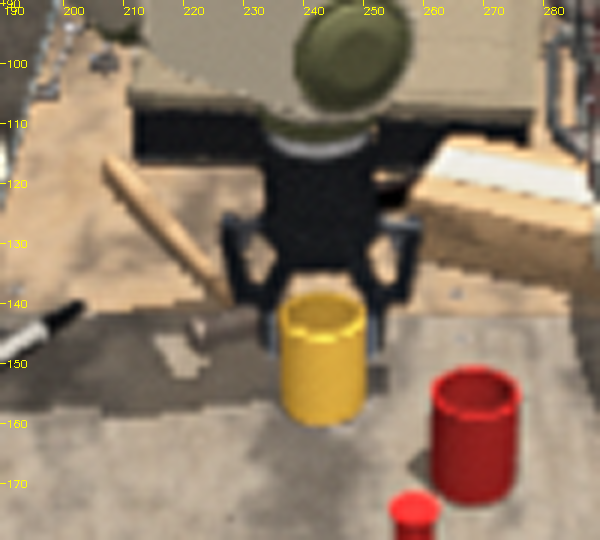

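Yellow is gripped (58.9 mm). Lifting and carrying it toward y ≈ −0.066.

>>> jog_arm(deltas=[0,0,-0.05,0,0,0,1,0,0,-0.1,0,0,0,1,0,0,-0.15,0,0,0,1,0,0,-0.2,0,0,0,1,-0.03,-0.002,-0.2,0.001,0,0,1,-0.08,-0.004,-0.2,0.001,0,0,1,-0.13,-0.007,-0.2,0.001,0,0,1,-0.18,-0.01,-0.2,0.001,0,0,1,-0.23,-0.013,-0.2,0.001,0,0,1,-0.28,-0.016,-0.2,0.001,0,0,1,-0.33,-0.019,-0.2,0.001,0,0,1,-0.38,-0.022,-0.2,0.001,0,0,1])

```text
time_s: 17.0
position: [0.5175, 0.0725, 0.1858]
tool_rot: [[-0.001, 1.0, -0.001], [1.0, 0.001, -0.0], [-0.0, -0.001, -1.0]]
ft_force: [0.3, -0.4, -1.8]
grip_width: 0.0591
```

>>> jog_arm(deltas=[-0.05,-0.003,0,0,0,0,1,-0.1,-0.006,0,0,0,0,1,-0.15,-0.009,0,0,0,0,1,-0.18,-0.0095,0,0,0,0,1,-0.187,-0.0095,0,0,0,0,1,-0.187,-0.0095,0.03,0,0,0,1,-0.187,-0.0095,0.06,0,0,0,1,-0.187,-0.0095,0.06,0,0,0,1,-0.187,-0.0095,0.06,0,0,0,1,-0.187,-0.0095,0.06,0,0,0,1])

```text
time_s: 17.83
position: [0.5113, -0.0659, 0.1411]
tool_rot: [[-0.001, 1.0, -0.001], [1.0, 0.001, -0.001], [-0.001, -0.001, -1.0]]
ft_force: [0.4, 0.6, -0.5]
grip_width: 0.059
```

```bash
python3 -c "
from h import *
go((.511,-.067,.14),(.511,-.067,.048))
s=snap('side','s15');crop(s,190,150,290,260,5,'s15c')
print(proj('side',[env.observe()['position']+[0,0,.038],(.511,-.132,.085)]))"
```

```text
t 17.83 pos [ 0.5113 -0.0659  0.1411] F [ 0.4  0.6 -0.5] w 0.0590 q [-20.  23.  88.  -0.  69. -21.]
[-0.0015, -0.0004, 0.0015, -0.0004, 0.0002, 0.0003]
[-0.0014, -0.0002, 0.1242, -0.0004, 0.0002, 0.0003]
[[230.09000446 187.13376324]
 [229.80539443 224.29714847]]
```

View pics/s15c.png

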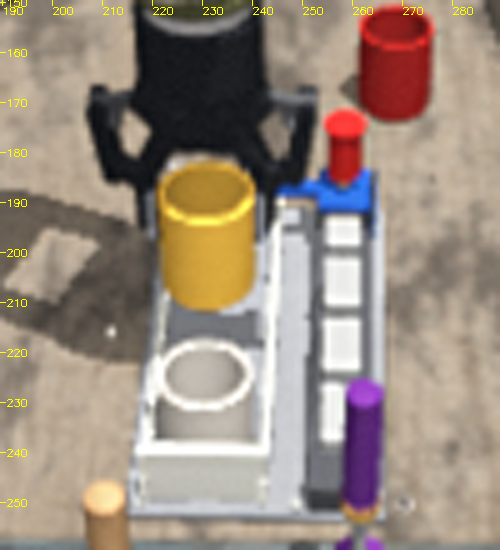

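Yellow is aligned behind white with a gap of about 5 mm. Lowering it, then nudging it in −y until it touches.

>>> jog_arm(deltas=[0,0,0.03,0,0,0,1,0,0,0.06,0,0,0,1,0,0,0.09,0,0,0,1,0,0,0.11,0,0,0,1,0,0,0.12,0,0,0,1,0,0,0.1235,0,0,0,1,0,0,0.1235,0,0,0,1,0,0,0.1235,0,0,0,1])

```text
time_s: 18.55
position: [0.5111, -0.0663, 0.0482]
tool_rot: [[-0.001, 1.0, -0.001], [1.0, 0.001, -0.001], [-0.001, -0.001, -1.0]]
ft_force: [0.7, -0.8, -1.7]
grip_width: 0.0591
```

>>> jog_arm(deltas=[-0.002,0,0,0,0,0,1,-0.004,0,0,0,0,0,1,-0.006,0,0,0,0,0,1,-0.008,0,0,0,0,0,1,-0.008,0,0,0,0,0,1])

```text
time_s: 18.97
position: [0.5102, -0.0691, 0.0479]
tool_rot: [[0.0, 1.0, -0.003], [1.0, -0.0, 0.006], [0.006, -0.003, -1.0]]
ft_force: [0.6, 19.9, 7.8]
grip_width: 0.059
```

```bash
python3 -c "
from h import *
go((.511,-.072,.047))
s=snap('side','s16');crop(s,190,150,290,260,5,'s16c')"
```

```text
t 18.97 pos [ 0.5102 -0.0691  0.0479] F [ 0.6 19.9  7.8] w 0.0590 q [-21.  31.  94.   0.  55. -21.]
[-0.0039, 0.0011, 0.0012, -0.0008, -0.0018, -0.0001]
```

View pics/s16c.png

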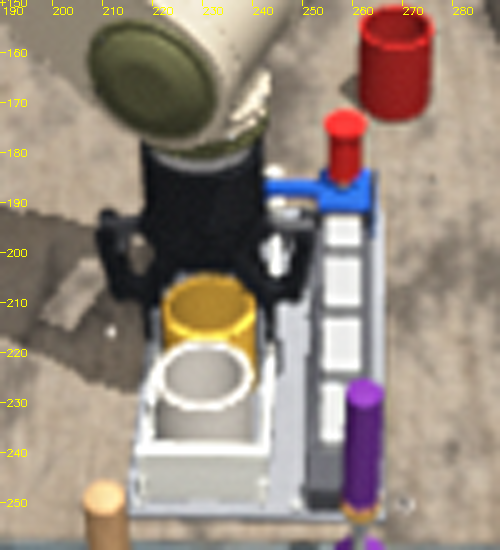

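Contact at 20 N, so the row is closed up. Easing off, releasing and going for red.

>>> jog_arm(deltas=[0.003,0,0.001,0,0,0,1,0.004,0,0.001,0,0,0,-1,0.004,0,0.001,0,0,0,-1,0.004,0,0.001,0,0,0,-1,0.004,0,0.001,0,0,0,-1,0.004,0,-0.05,0,0,0,-1,0.004,0,-0.1,0,0,0,-1,0.004,0,-0.15,0,0,0,-1,0.004,0,-0.2,0,0,0,-1,0.04,0.015,-0.22,0,0,0,-1,0.08,0.03,-0.22,0,0,0,-1,0.12,0.045,-0.22,0,0,0,-1])

```text
time_s: 20.02
position: [0.5453, 0.0183, 0.2135]
tool_rot: [[0.002, 1.0, 0.0], [1.0, -0.002, -0.001], [-0.001, 0.0, -1.0]]
ft_force: [-0.1, -0.4, -0.5]
grip_width: 0.0856
```

>>> jog_arm(deltas=[0.04,0.015,0,0,0,0,-1,0.08,0.03,0,0,0,0,-1,0.12,0.045,0,0,0,0,-1,0.16,0.06,0,0,0,0,-1,0.16,0.06,0,0,0,0,-1,0.16,0.06,0,0,0,0,-1,0.16,0.06,0,0,0,0,-1])

```text
time_s: 20.6
position: [0.5894, 0.1373, 0.2116]
tool_rot: [[-0.0, 1.0, -0.004], [1.0, 0.0, -0.0], [-0.0, -0.004, -1.0]]
ft_force: [-0.3, -0.1, -0.1]
grip_width: 0.0857
```

```bash
python3 -c "
from h import *
go((.639,.266,.2),(.639,.266,.15))
s=snap('side','s17');crop(s,190,130,290,260,5,'s17c')
t=snap('top','t17');crop(t,110,120,310,240,4,'t17c')"
```

```text
t 20.60 pos [0.5894 0.1373 0.2116] F [-0.3 -0.1 -0.1] w 0.0857 q [ 2. 28. 67. -0. 85.  2.]
[0.1716, 0.0662, 0.0152, -0.0011, 0.0001, 0.0001]
[0.1716, 0.0665, 0.0818, -0.0011, 0.0001, 0.0001]
```

View pics/s17c.png

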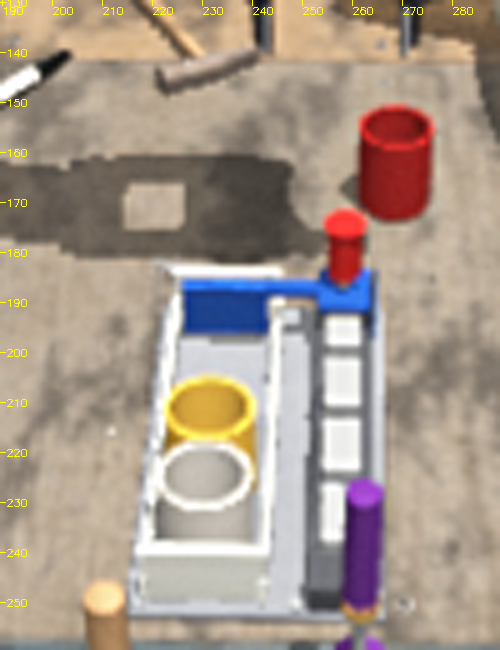

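View pics/t17c.png

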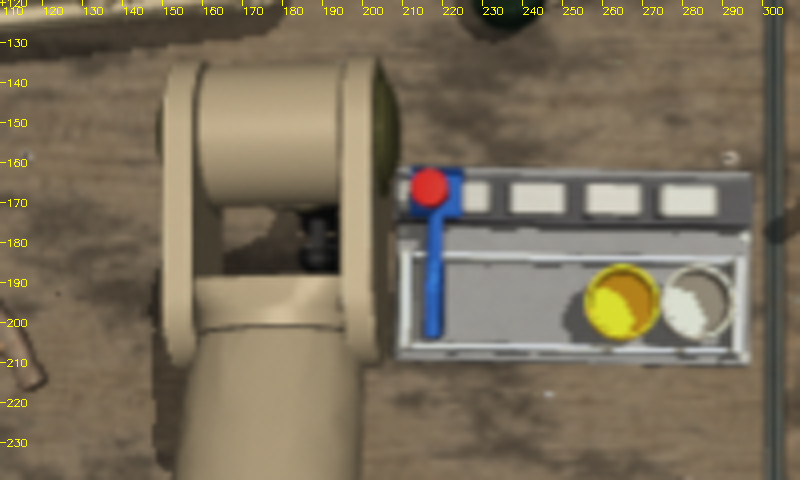

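Both bowls stand touching (side view: yellow rim (231,212), white rim (230,224)), and red is unmoved at (269,155). Going to red.

>>> jog_arm(deltas=[0.05,0.02,0,0,0,0,-1,0.1,0.04,0,0,0,0,-1,0.14,0.055,0.02,0,0,0,-1,0.1716,0.0665,0.05,-0.001,0,0,-1,0.1716,0.0665,0.08,-0.001,0,0,-1,0.1716,0.0665,0.082,-0.001,0,0,-1,0.1716,0.0665,0.082,-0.001,0,0,-1,0.1716,0.0665,0.082,-0.001,0,0,-1,0.1716,0.0665,0.082,-0.001,0,0,-1,0.1716,0.0665,0.082,-0.001,0,0,-1])

```text
time_s: 21.53
position: [0.6398, 0.2658, 0.1521]
tool_rot: [[0.001, 1.0, 0.003], [1.0, -0.001, 0.001], [0.001, 0.003, -1.0]]
ft_force: [0.1, 0.1, 0.2]
grip_width: 0.0852
```

```bash
python3 -c "
from h import *
go((.639,.266,.15),(.639,.266,.035))
s=snap('side','s18');crop(s,220,110,310,190,7,'s18c')"
```

```text
t 21.53 pos [0.6398 0.2658 0.1521] F [0.1 0.1 0.2] w 0.0852 q [13. 40. 56. -0. 85. 13.]
[0.0002, -0.001, 0.0028, 0.0009, -0.0002, -0.0003]
[0.0001, -0.0014, 0.1561, 0.0009, -0.0002, -0.0003]
```

View pics/s18c.png

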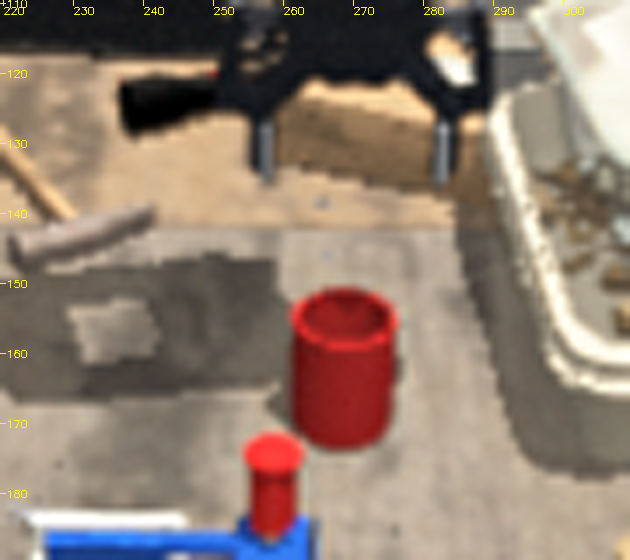

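>>> jog_arm(deltas=[0,-0.0012,0.04,0,0,0,-1,0,-0.0012,0.08,0,0,0,-1,0,-0.0012,0.12,0,0,0,-1,0,-0.0012,0.145,0,0,0,-1,0,-0.0012,0.155,0,0,0,-1,0,-0.0012,0.155,0,0,0,-1,0,-0.0012,0.155,0,0,0,1,0,-0.0012,0.155,0,0,0,1,0,-0.0012,0.155,0,0,0,1,0,-0.0012,0.155,0,0,0,1,0,-0.0012,0.155,0,0,0,1])

```text
time_s: 22.5
position: [0.6393, 0.2669, 0.0363]
tool_rot: [[-0.0, 1.0, 0.004], [1.0, 0.0, 0.001], [0.001, 0.004, -1.0]]
ft_force: [-0.8, 0.1, 6.8]
grip_width: 0.0602
```

```bash
python3 -c "
from h import *
go((.639,.266,.2),(.511,-.004,.2))
s=snap('side','s19');crop(s,220,110,310,190,7,'s19c')"
```

```text
t 22.50 pos [0.6393 0.2669 0.0363] F [-0.8  0.1  6.8] w 0.0602 q [13. 46. 63. -0. 71. 13.]
[-0.001, 0.0005, -0.2182, 0.0012, -0.0003, 0.0001]
[-0.3609, -0.1703, -0.2192, 0.0012, -0.0003, 0.0001]
```

View pics/s19c.png

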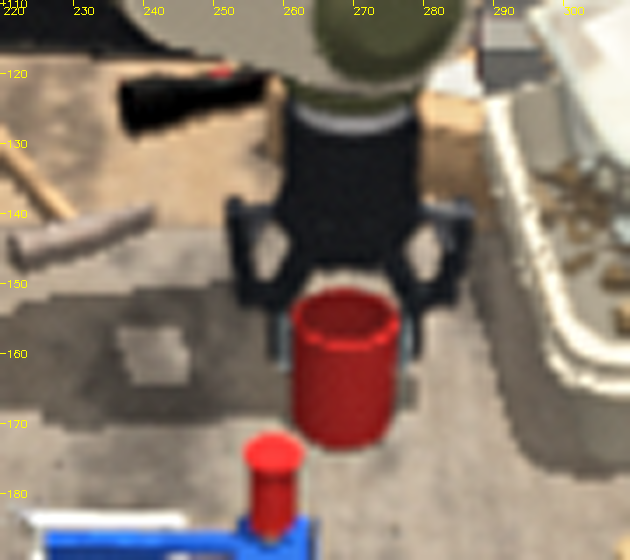

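Red is gripped (60.2 mm). Lifting and carrying.

>>> jog_arm(deltas=[0,0,-0.05,0,0,0,1,0,0,-0.1,0,0,0,1,0,0,-0.15,0,0,0,1,0,0,-0.2,0,0,0,1,-0.04,-0.019,-0.22,0.001,0,0,1,-0.08,-0.038,-0.22,0.001,0,0,1,-0.12,-0.057,-0.22,0.001,0,0,1,-0.16,-0.076,-0.22,0.001,0,0,1,-0.2,-0.095,-0.22,0.001,0,0,1,-0.24,-0.114,-0.22,0.001,0,0,1,-0.28,-0.132,-0.22,0.001,0,0,1,-0.32,-0.15,-0.22,0.001,0,0,1])

```text
time_s: 23.55
position: [0.5249, 0.0254, 0.1998]
tool_rot: [[-0.001, 1.0, -0.002], [1.0, 0.001, -0.0], [-0.0, -0.002, -1.0]]
ft_force: [0.6, 0.1, -1.5]
grip_width: 0.0599
```

>>> jog_arm(deltas=[-0.03,-0.015,0,0,0,0,1,-0.04,-0.0203,0,0,0,0,1,-0.0405,-0.0203,0.04,0,0,0,1,-0.0405,-0.0203,0.08,0,0,0,1,-0.0405,-0.0203,0.08,0,0,0,1,-0.0405,-0.0203,0.08,0,0,0,1,-0.0405,-0.0203,0.08,0,0,0,1,-0.0405,-0.0203,0.08,0,0,0,1])

```text
time_s: 24.22
position: [0.5115, -0.0037, 0.1408]
tool_rot: [[-0.001, 1.0, 0.0], [1.0, 0.001, -0.001], [-0.001, 0.0, -1.0]]
ft_force: [-0.2, -0.7, -1.1]
grip_width: 0.06
```

```bash
python3 -c "
from h import *
go((.511,-.004,.14),(.511,-.004,.0475))
s=snap('side','s20');crop(s,190,140,290,260,5,'s20c')
print(proj('side',[env.observe()['position']+[0,0,.039]]))"
```

```text
t 24.22 pos [ 0.5115 -0.0037  0.1408] F [-0.2 -0.7 -1.1] w 0.0600 q [-14.  23.  89.  -0.  68. -14.]
[-0.0004, -0.0006, 0.001, 0.0001, 0.0003, 0.0003]
[-0.0003, -0.0007, 0.1243, 0.0001, 0.0003, 0.0003]
[[231.19268041 174.63781839]]
```

View pics/s20c.png

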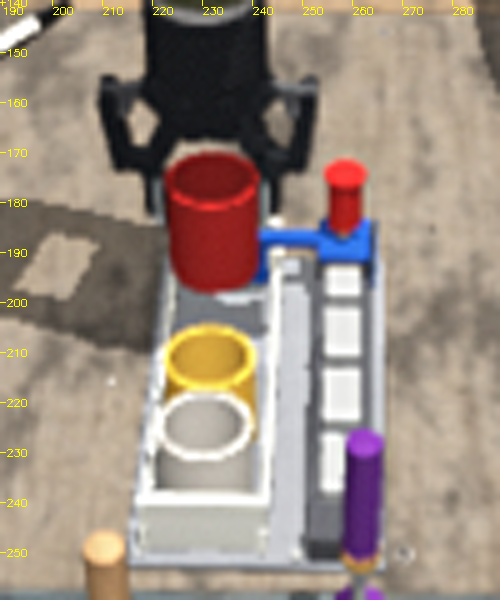

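>>> jog_arm(deltas=[0,0,0.03,0,0,0,1,0,0,0.06,0,0,0,1,0,0,0.09,0,0,0,1,0,0,0.11,0,0,0,1,0,0,0.12,0,0,0,1,0,0,0.1235,0,0,0,1,0,0,0.1235,0,0,0,1,0,0,0.1235,0,0,0,1])

```text
time_s: 24.93
position: [0.511, -0.0039, 0.0474]
tool_rot: [[-0.0, 1.0, -0.001], [1.0, 0.0, -0.001], [-0.001, -0.001, -1.0]]
ft_force: [-0.0, 0.3, -1.5]
grip_width: 0.0599
```

>>> jog_arm(deltas=[-0.002,0,0,0,0,0,1,-0.004,0,0,0,0,0,1,-0.006,0,0,0,0,0,1,-0.008,0,0,0,0,0,1,-0.008,0,0,0,0,0,1])

```text
time_s: 25.35
position: [0.5103, -0.0098, 0.0465]
tool_rot: [[-0.0, 1.0, -0.003], [1.0, 0.0, 0.0], [0.0, -0.003, -1.0]]
ft_force: [0.1, 2.4, -1.0]
grip_width: 0.0601
```

```bash
python3 -c "
from h import *
go((.511,-.009,.047))
s=snap('side','s21');crop(s,190,140,290,260,5,'s21c')"
```

```text
t 25.35 pos [ 0.5103 -0.0098  0.0465] F [ 0.1  2.4 -1. ] w 0.0601 q [-14.  31.  95.  -0.  54. -14.]
[0.0011, 0.0009, -0.0006, -0.0008, -0.0001, 0.0]
```

View pics/s21c.png

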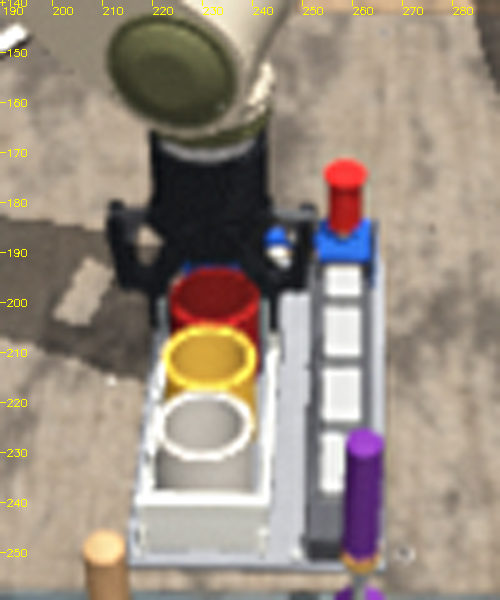

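>>> jog_arm(deltas=[-0.0015,0,0,0,0,0,1,-0.003,0,0,0,0,0,1,-0.0045,0,0,0,0,0,1,-0.0045,0,0,0,0,0,1])

```text
time_s: 25.73
position: [0.5107, -0.012, 0.0466]
tool_rot: [[-0.0, 1.0, -0.002], [1.0, 0.0, 0.002], [0.002, -0.002, -1.0]]
ft_force: [3.2, 10.6, 0.6]
grip_width: 0.0602
```

Contact at 10.6 N. Releasing, rising and moving over the knob.

>>> jog_arm(deltas=[0.002,0,0.0005,0,0,0,1,0.003,0,0.0005,0,0,0,-1,0.003,0,0.0005,0,0,0,-1,0.003,0,0.0005,0,0,0,-1,0.003,0,0.0005,0,0,0,-1,0.003,0,-0.05,0,0,0,-1,0.003,0,-0.1,0,0,0,-1,0.003,0,-0.15,0,0,0,-1,0.003,0,-0.2,0,0,0,-1,0.04,0.04,-0.2,0,0,0,-1,0.08,0.08,-0.2,0,0,0,-1,0.128,0.115,-0.2,0,0,0,-1])

```text
time_s: 26.73
position: [0.5962, 0.0801, 0.1969]
tool_rot: [[0.002, 1.0, -0.001], [1.0, -0.002, -0.0], [-0.0, -0.001, -1.0]]
ft_force: [0.2, -1.0, -0.3]
grip_width: 0.0854
```

>>> jog_arm(deltas=[0,0,0,0,0,0,-1,0,0,0,0,0,0,-1,0,0,0,0,0,0,-1,0,0,0,0,0,0,-1])

```text
time_s: 27.07
position: [0.5941, 0.079, 0.196]
tool_rot: [[0.001, 1.0, -0.004], [1.0, -0.001, -0.0], [-0.0, -0.004, -1.0]]
ft_force: [0.2, -0.5, 0.1]
grip_width: 0.0851
```

```bash
python3 -c "
from h import *
go((.5975,.084,.19),(.5975,.084,.076))
s=snap('side','s22');crop(s,190,140,290,260,5,'s22c')"
```

```text
t 27.07 pos [0.5941 0.079  0.196 ] F [ 0.2 -0.5  0.1] w 0.0851 q [-4. 28. 69. -0. 82. -4.]
[0.0067, 0.0045, 0.008, -0.0012, 0.0001, -0.0002]
[0.0068, 0.0051, 0.16, -0.0012, 0.0001, -0.0002]
```

View pics/s22c.png

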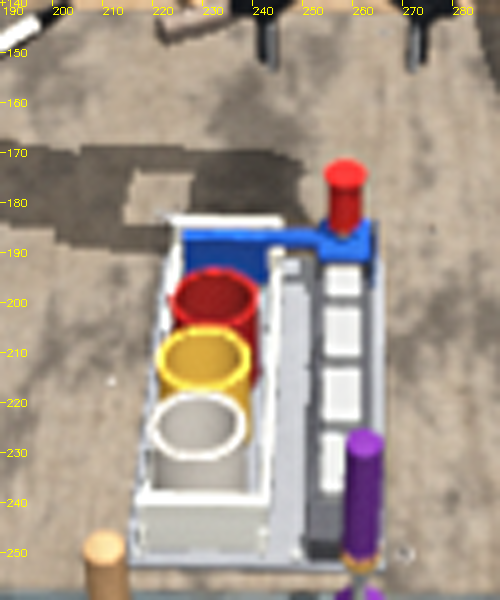

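All three are in a row (side view: red (232,200), yellow (230,212), white (229,225)). Descending onto the knob.

>>> jog_arm(deltas=[0.0068,0.005,0.03,-0.001,0,0,-1,0.0068,0.005,0.07,-0.001,0,0,-1,0.0068,0.005,0.11,-0.001,0,0,-1,0.0068,0.005,0.14,-0.001,0,0,-1,0.0068,0.005,0.16,-0.001,0,0,-1,0.0068,0.005,0.16,-0.001,0,0,-1,0.0068,0.005,0.16,-0.001,0,0,-1,0.0068,0.005,0.16,-0.001,0,0,1,0.0068,0.005,0.16,-0.001,0,0,1,0.0068,0.005,0.16,-0.001,0,0,1,0.0068,0.005,0.16,-0.001,0,0,1,0.0068,0.005,0.16,-0.001,0,0,1])

```text
time_s: 28.12
position: [0.5978, 0.085, 0.0765]
tool_rot: [[-0.0, 1.0, -0.0], [1.0, 0.0, -0.0], [-0.0, -0.0, -1.0]]
ft_force: [-3.2, -0.7, 8.5]
grip_width: 0.0275
```

>>> jog_arm(deltas=[0,0,0,0,0,0,1,0,0,0,0,0,0,1,0,0,0,0,0,0,1])

```text
time_s: 28.37
position: [0.5977, 0.0852, 0.076]
tool_rot: [[-0.0, 1.0, -0.001], [1.0, 0.0, 0.0], [0.0, -0.001, -1.0]]
ft_force: [-5.2, 0.6, 2.2]
grip_width: 0.0246
```

```bash
python3 -c "
from h import *
go((.5975,.084,.076),(.5975,.084,.096),(.597,.024,.096))
s=snap('side','s23');crop(s,190,140,290,260,5,'s23c')"
```

```text
t 28.37 pos [0.5977 0.0852 0.076 ] F [-5.2  0.6  2.2] w 0.0246 q [-3. 35. 78.  0. 67. -3.]
[-0.0016, -0.0002, -0.0, -0.0003, -0.0001, 0.0]
[-0.0016, -0.0003, -0.0267, -0.0003, -0.0001, 0.0]
[-0.0816, -0.0009, -0.0267, -0.0003, -0.0001, 0.0]
```

View pics/s23c.png

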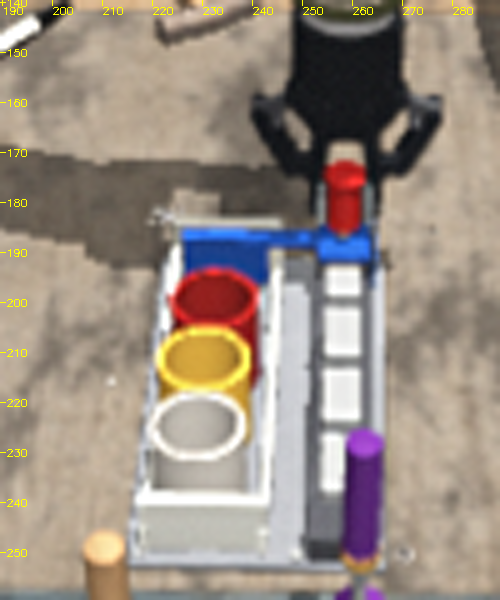

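Knob gripped. Lifting, sliding toward the row, and lightly pressing the row shut.

>>> jog_arm(deltas=[0,-0.001,-0.013,0,0,0,1,0,-0.002,-0.027,0,0,0,1,0,-0.002,-0.027,0,0,0,1,0,-0.002,-0.027,0,0,0,1,-0.02,-0.002,-0.027,0,0,0,1,-0.04,-0.002,-0.027,0,0,0,1,-0.055,-0.002,-0.027,0,0,0,1,-0.065,-0.002,-0.027,0,0,0,1,-0.069,-0.002,-0.027,0,0,0,1,-0.069,-0.002,-0.027,0,0,0,1,-0.069,-0.002,-0.027,0,0,0,1])

```text
time_s: 29.33
position: [0.5969, 0.0331, 0.0964]
tool_rot: [[-0.0, 1.0, 0.001], [1.0, 0.0, -0.001], [-0.001, 0.001, -1.0]]
ft_force: [4.0, -1.7, -2.5]
grip_width: 0.0249
```

>>> jog_arm(deltas=[-0.003,0,0,0,0,0,1,-0.006,0,0,0,0,0,1,-0.009,0,0,0,0,0,1,-0.009,0,0,0,0,0,1])

```text
time_s: 29.67
position: [0.5968, 0.0266, 0.0964]
tool_rot: [[-0.001, 1.0, 0.001], [1.0, 0.001, 0.0], [0.0, 0.001, -1.0]]
ft_force: [4.6, -0.2, -2.6]
grip_width: 0.0246
```

```bash
python3 -c "
from h import *
go((.597,.0332,.096),(.597,.0332,.076))
s=snap('side','s24');crop(s,190,140,290,260,5,'s24c')"
```

```text
t 29.67 pos [0.5968 0.0266 0.0964] F [ 4.6 -0.2 -2.6] w 0.0246 q [-9. 34. 78.  0. 69. -9.]
[0.0088, 0.0002, 0.0005, 0.0002, -0.0, 0.0002]
[0.0088, 0.0002, 0.0271, 0.0002, -0.0, 0.0002]
```

View pics/s24c.png

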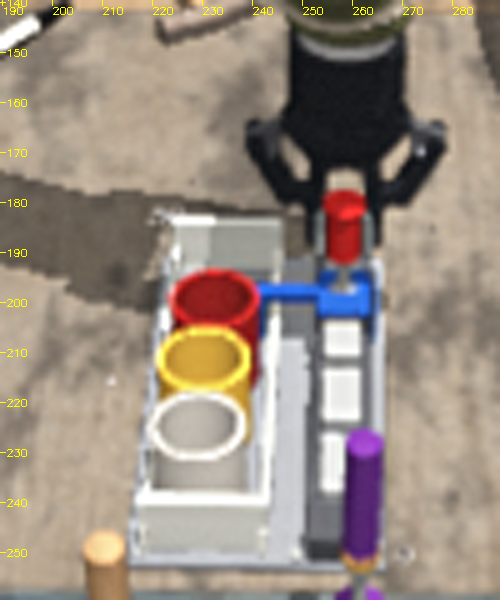

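>>> jog_arm(deltas=[-0.002,0,0,0,0,0,1,-0.004,0,0,0,0,0,1,-0.006,0,0,0,0,0,1,-0.006,0,0,0,0,0,1])

```text
time_s: 30.05
position: [0.5968, 0.0237, 0.0963]
tool_rot: [[-0.001, 1.0, 0.001], [1.0, 0.001, 0.003], [0.003, 0.001, -1.0]]
ft_force: [5.9, 8.9, -3.5]
grip_width: 0.0245
```

Row pressed shut (9 N). Returning to the three-bowl notch and lowering.

>>> jog_arm(deltas=[0.007,0,0,0,0,0,1,0.0145,0,0,0,0,0,1,0.0145,0,0,0,0,0,1,0.0145,0,0,0,0,0,1,0.0145,0,0.013,0,0,0,1,0.0145,0,0.026,0,0,0,1,0.0145,0,0.026,0,0,0,1,0.0145,0,0.026,0,0,0,1])

```text
time_s: 30.72
position: [0.5969, 0.0329, 0.0761]
tool_rot: [[-0.001, 1.0, 0.001], [1.0, 0.001, -0.0], [-0.0, 0.001, -1.0]]
ft_force: [4.7, 1.4, -1.0]
grip_width: 0.0244
```

```bash
python3 -c "
from h import *
go((.597,.0332,.076))
s=snap('side','s25');crop(s,190,140,290,260,5,'s25c')"
```

```text
t 30.72 pos [0.5969 0.0329 0.0761] F [ 4.7  1.4 -1. ] w 0.0244 q [-8. 35. 79. -0. 66. -8.]
[0.0004, 0.0002, 0.0002, 0.0002, 0.0, 0.0003]
```

View pics/s25c.png

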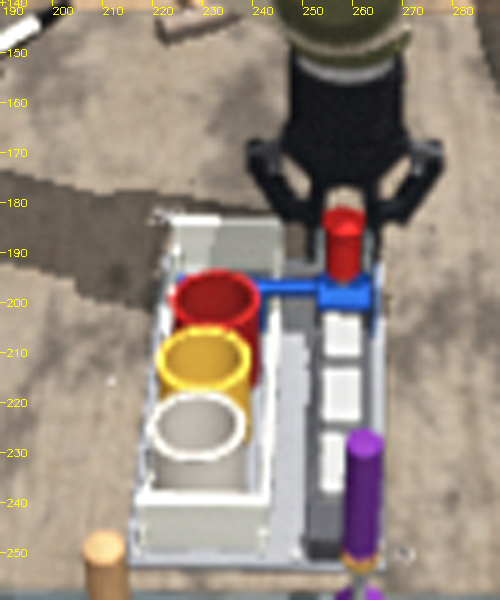

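The knob is seated (z 0.0761, as at first grip). Releasing, rising and heading for the brush.

>>> jog_arm(deltas=[0,0,0,0,0,0,-1,0,0,0,0,0,0,-1,0,0,0,0,0,0,-1,0,0,0,0,0,0,-1,0,0,-0.05,0,0,0,-1,0,0,-0.1,0,0,0,-1,0,0,-0.15,0,0,0,-1,0,0,-0.2,0,0,0,-1,0,0,-0.25,0,0,0,-1,0,0,-0.3,0,0,0,-1,-0.05,-0.02,-0.31,0,0,0,-1,-0.1,-0.04,-0.31,0,0,0,-1])

```text
time_s: 31.77
position: [0.5669, -0.0418, 0.3124]
tool_rot: [[-0.004, 1.0, 0.006], [1.0, 0.004, -0.002], [-0.002, 0.006, -1.0]]
ft_force: [1.6, -1.4, -0.8]
grip_width: 0.0852
```

>>> jog_arm(deltas=[-0.05,-0.017,0,0,0,0,-1,-0.1,-0.034,0,0,0,0,-1,-0.15,-0.05,0,0,0,0,-1,-0.2,-0.067,0,0,0,0,-1,-0.25,-0.084,0,0,0,0,-1,-0.3,-0.1,0,0,0,0,-1,-0.35,-0.117,0,0,0,0,-1,-0.38,-0.12,0,0,0,0,-1,-0.38,-0.12,0,0,0,0,-1,-0.38,-0.12,0,0,0,0,-1,-0.38,-0.12,0,0,0,0,-1])

```text
time_s: 32.68
position: [0.4768, -0.3264, 0.3092]
tool_rot: [[-0.001, 1.0, -0.0], [1.0, 0.001, 0.001], [0.001, -0.0, -1.0]]
ft_force: [0.0, -0.1, 0.2]
grip_width: 0.0857
```

```bash
python3 -c "
from h import *
go((.476,-.330,.26),(.476,-.330,.142))
print(tri((191.5,273.5),(401.6,214.1)))
s=snap('side','s26');crop(s,150,180,290,300,5,'s26c')
t=snap('top','t26');crop(t,200,140,320,240,6,'t26c')"
```

```text
t 32.68 pos [ 0.4768 -0.3264  0.3092] F [ 0.  -0.1  0.2] w 0.0857 q [-46.  22.  61.   0.  97. -46.]
[-0.0049, -0.001, 0.0656, -0.0001, -0.0002, 0.0003]
[-0.005, -0.0009, 0.2229, -0.0001, -0.0002, 0.0003]
(array([ 0.45218472, -0.45041238,  0.25708087]), np.float64(0.0038467919230874992))
```

View pics/s26c.png

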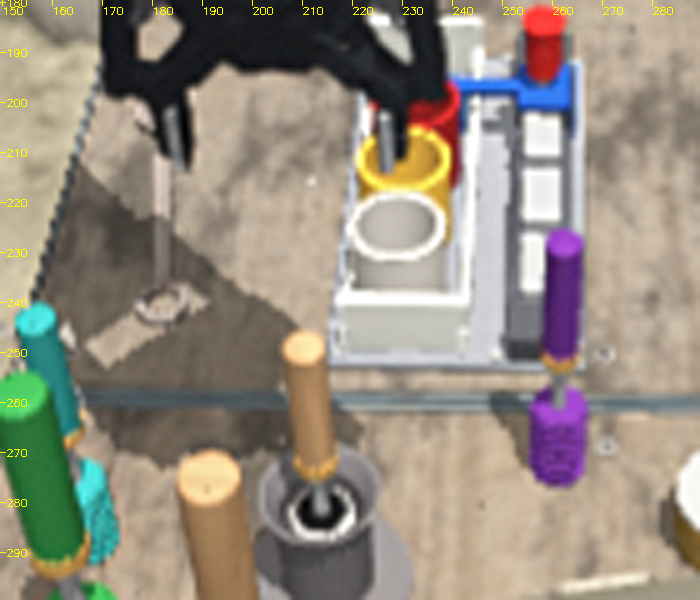

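View pics/t26c.png

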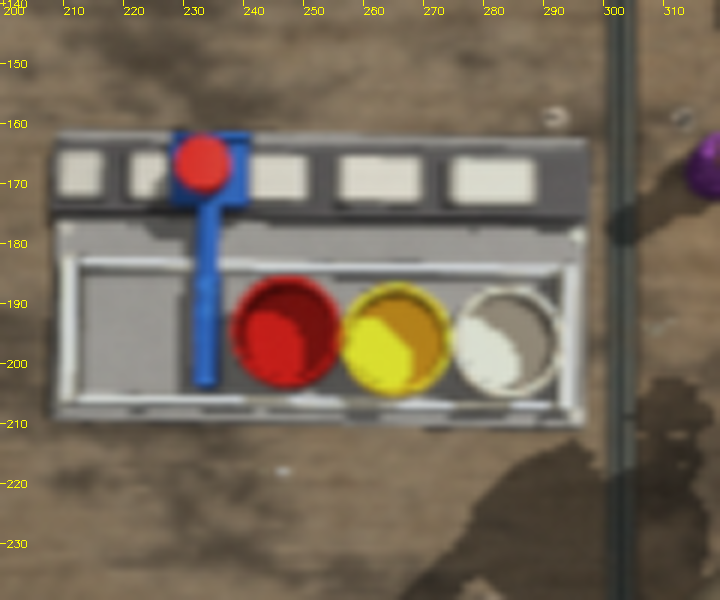

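Top view: red (247.3,195), yellow (265.7,196.2) and white (283.8,196.5) form a closed row. The gate is just behind red, with the knob seated at (232,167). Descending on the brush handle.

```bash
python3 -c "
from h import *
for n,a,b in [('w',(228.9,224.9),(283.8,196.5)),('y',(230.3,211.1),(265.7,196.2)),('r',(232.5,199.5),(247.3,195.0))]: print(n,*tri(a,b),onz('top',b,.085),onz('side',a,.085))"
```

```text
w [ 0.50628868 -0.12907147  0.07908727] 0.0030444767078767108 [ 0.50454257 -0.12896391  0.085     ] [ 0.50836106 -0.13465133  0.085     ]
y [ 0.50708596 -0.07100941  0.08323527] 0.0038196951547504404 [ 0.50511854 -0.07122822  0.085     ] [ 0.50914039 -0.07256768  0.085     ]
r [ 0.51081508 -0.01206809  0.08105913] 0.004206146367200964 [ 0.50855707 -0.01244079  0.085     ] [ 0.51324727 -0.01617201  0.085     ]
```

>>> jog_arm(deltas=[-0.005,-0.001,0.04,0,0,0,-1,-0.005,-0.001,0.08,0,0,0,-1,-0.005,-0.001,0.12,0,0,0,-1,-0.005,-0.001,0.16,0,0,0,-1,-0.005,-0.001,0.2,0,0,0,-1,-0.005,-0.001,0.22,0,0,0,-1,-0.005,-0.001,0.223,0,0,0,-1,-0.005,-0.001,0.223,0,0,0,-1,-0.005,-0.001,0.223,0,0,0,-1,-0.005,-0.001,0.223,0,0,0,-1])

```text
time_s: 33.62
position: [0.4766, -0.3311, 0.1437]
tool_rot: [[-0.001, 1.0, 0.002], [1.0, 0.001, -0.002], [-0.002, 0.002, -1.0]]
ft_force: [0.1, 0.8, 0.4]
grip_width: 0.0857
```

```bash
python3 -c "
from h import *
go((.476,-.330,.142))
s=snap('side','s27');crop(s,150,200,270,320,5,'s27c')"
```

```text
t 33.62 pos [ 0.4766 -0.3311  0.1437] F [0.1 0.8 0.4] w 0.0857 q [-46.  29.  78.  -0.  73. -47.]
[0.0015, -0.0009, 0.0023, 0.0007, 0.0007, 0.0003]
```

View pics/s27c.png

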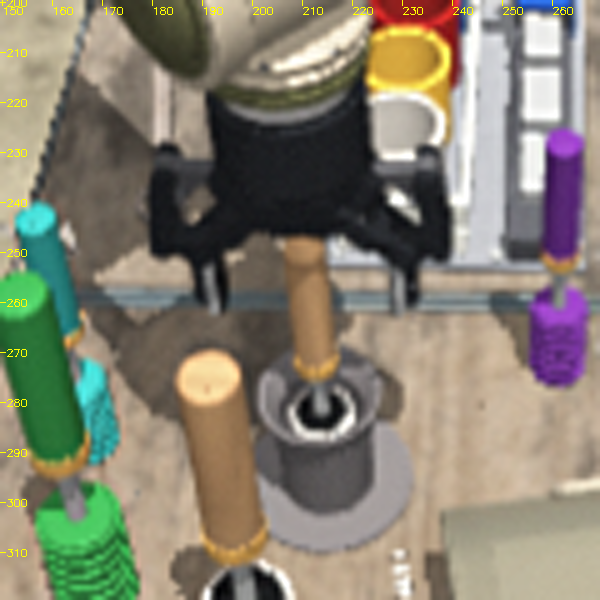

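The handle (210) is centred between the fingers (192 and 229). Closing at 60 N.

>>> jog_arm(deltas=[0.001,-0.001,0.001,0,0,0,-1,0.001,-0.001,0.001,0,0,0,1,0.001,-0.001,0.001,0,0,0,1,0.001,-0.001,0.001,0,0,0,1,0.001,-0.001,0.001,0,0,0,1,0.001,-0.001,0.001,0,0,0,1,0.001,-0.001,0.001,0,0,0,1,0.001,-0.001,0.001,0,0,0,1,0.001,-0.001,0.001,0,0,0,1,0.001,-0.001,0.001,0,0,0,1,0.001,-0.001,0.001,0,0,0,1], grip_force=60)

```text
time_s: 34.58
position: [0.4753, -0.3302, 0.1415]
tool_rot: [[-0.0, 1.0, 0.0], [1.0, 0.0, -0.0], [-0.0, 0.0, -1.0]]
ft_force: [0.9, 0.9, 2.0]
grip_width: 0.0207
```

>>> jog_arm(deltas=[0,0,-0.02,0,0,0,1,0,0,-0.05,0,0,0,1,0,0,-0.09,0,0,0,1,0,0,-0.13,0,0,0,1,0,0,-0.17,0,0,0,1,0,0,-0.19,0,0,0,1,0,0,-0.19,0,0,0,1,0,0,-0.19,0,0,0,1,0,0,-0.19,0,0,0,1])

```text
time_s: 35.33
position: [0.4748, -0.3298, 0.282]
tool_rot: [[-0.0, 1.0, -0.002], [1.0, 0.0, 0.002], [0.002, -0.002, -1.0]]
ft_force: [0.4, -0.3, -0.9]
grip_width: 0.0208
```

```bash
python3 -c "
from h import *
go((.508,-.130,.285))
s=snap('side','s28');crop(s,150,170,270,320,4,'s28c')"
```

```text
t 35.33 pos [ 0.4748 -0.3298  0.282 ] F [ 0.4 -0.3 -0.9] w 0.0208 q [-47.  23.  64.  -0.  93. -47.]
[0.2664, 0.0443, -0.0035, -0.0007, -0.0007, 0.0001]
```

View pics/s28c.png

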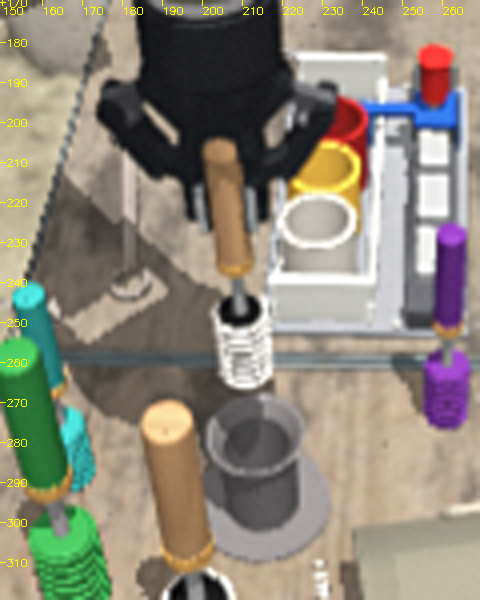

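Brush is out (tip 135.5 mm below the TCP). Moving over white.

>>> jog_arm(deltas=[0.04,0.007,0,0,0,0,1,0.09,0.014,0,0,0,0,1,0.14,0.022,0,0,0,0,1,0.19,0.03,0,0,0,0,1,0.24,0.038,0,0,0,0,1,0.2664,0.0418,0,-0.0005,-0.0005,0,1,0.2664,0.0418,0,-0.0005,-0.0005,0,1,0.2664,0.0418,0,-0.0005,-0.0005,0,1,0.2664,0.0418,0,-0.0005,-0.0005,0,1,0.2664,0.0418,0,-0.0005,-0.0005,0,1])

```text
time_s: 36.22
position: [0.5063, -0.1314, 0.2831]
tool_rot: [[0.001, 1.0, 0.0], [1.0, -0.001, -0.001], [-0.001, 0.0, -1.0]]
ft_force: [-0.0, -0.1, -0.4]
grip_width: 0.0206
```

```bash
python3 -c "
from h import *
go((.506,-.130,.285),(.506,-.13,.1525))
s=snap('side','s29');crop(s,190,150,270,260,5,'s29c')
p=env.observe()['position']; print(proj('side',[p-[0,0,.1355],p-[0,0,.0755],p+[0,0,.0595],(.506,-.13,.085)]))"
```

```text
t 36.22 pos [ 0.5063 -0.1314  0.2831] F [-0.  -0.1 -0.4] w 0.0206 q [-27.  17.  73.  -0.  90. -27.]
[0.0018, -0.0004, -0.0025, 0.0001, 0.0004, -0.0003]
[0.002, -0.0005, 0.1742, 0.0001, 0.0004, -0.0003]
[[227.49809942 209.25775903]
 [226.67247427 193.93887393]
 [224.58223602 154.93177821]
 [228.22694091 223.8171932 ]]
```

View pics/s29c.png

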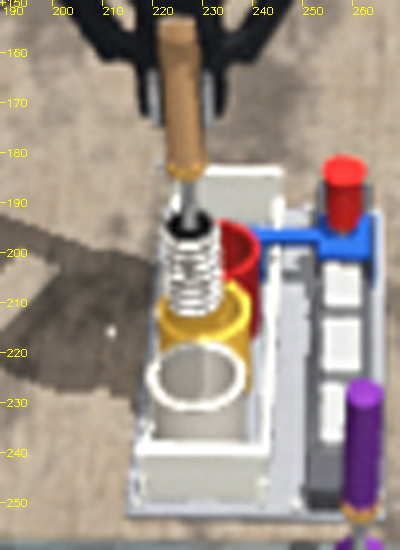

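The tip is aligned over white. Lowering to about 12 mm above its floor first, then slowly to contact.

>>> jog_arm(deltas=[0.001,0,0.03,0,0,0,1,0.001,0,0.06,0,0,0,1,0.001,0,0.09,0,0,0,1,0.001,0,0.12,0,0,0,1,0.001,0,0.145,0,0,0,1,0.001,0,0.16,0,0,0,1,0.001,0,0.16,0,0,0,1,0.001,0,0.16,0,0,0,1,0.001,0,0.16,0,0,0,1])

```text
time_s: 37.02
position: [0.5071, -0.1305, 0.1646]
tool_rot: [[0.0, 1.0, 0.003], [1.0, -0.0, -0.002], [-0.002, 0.003, -1.0]]
ft_force: [-0.5, 0.2, 0.3]
grip_width: 0.0205
```

```bash
python3 -c "
from h import *
go((.506,-.130,.1505))
s=snap('side','s30');crop(s,190,150,270,260,5,'s30c')"
```

```text
t 37.02 pos [ 0.5071 -0.1305  0.1646] F [-0.5  0.2  0.3] w 0.0205 q [-27.  23.  85.  -0.  72. -27.]
[0.0007, -0.0015, 0.0188, 0.0009, 0.0007, -0.0001]
```

View pics/s30c.png

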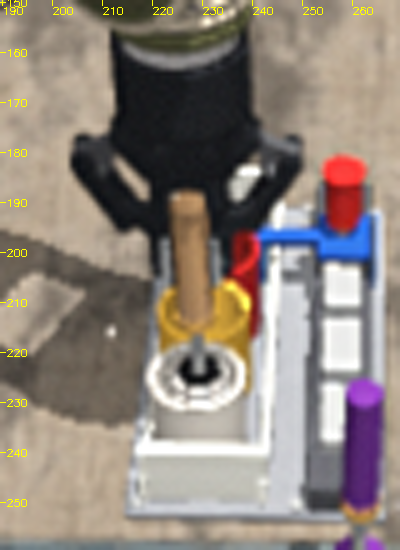

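The head is inside and centred. Going slowly to the floor.

>>> jog_arm(deltas=[0,0,0.006,0,0,0,1,0,0,0.011,0,0,0,1,0,0,0.015,0,0,0,1,0,0,0.018,0,0,0,1,0,0,0.019,0,0,0,1,0,0,0.019,0,0,0,1])

```text
time_s: 37.57
position: [0.507, -0.13, 0.1504]
tool_rot: [[-0.0, 1.0, 0.003], [1.0, 0.0, -0.002], [-0.002, 0.003, -1.0]]
ft_force: [-2.2, 0.3, 7.3]
grip_width: 0.0207
```

Floor contact at 7 N. Now up 50 mm (the tip stays inside), down to the floor again, then out.

>>> jog_arm(deltas=[0,0,-0.02,0,0,0,1,0,0,-0.045,0,0,0,1,0,0,-0.065,0,0,0,1,0,0,-0.065,0,0,0,1,0,0,-0.065,0,0,0,1,0,0,-0.04,0,0,0,1,0,0,-0.02,0,0,0,1,0,0,-0.008,0,0,0,1,0,0,-0.002,0,0,0,1,0,0,0,0,0,0,1,0,0,0,0,0,0,1])

```text
time_s: 38.48
position: [0.5062, -0.1297, 0.1503]
tool_rot: [[-0.001, 1.0, 0.001], [1.0, 0.001, -0.002], [-0.002, 0.001, -1.0]]
ft_force: [-4.3, 1.9, 13.3]
grip_width: 0.0203
```

One more up-and-down, so two full cycles are made from the floor.

>>> jog_arm(deltas=[0,0,-0.02,0,0,0,1,0,0,-0.045,0,0,0,1,0,0,-0.065,0,0,0,1,0,0,-0.065,0,0,0,1,0,0,-0.065,0,0,0,1,0,0,-0.04,0,0,0,1,0,0,-0.02,0,0,0,1,0,0,-0.008,0,0,0,1,0,0,-0.002,0,0,0,1,0,0,-0.001,0,0,0,1,0,0,-0.001,0,0,0,1])

```text
time_s: 39.4
position: [0.5064, -0.1297, 0.1504]
tool_rot: [[-0.0, 1.0, 0.001], [1.0, 0.0, -0.001], [-0.001, 0.001, -1.0]]
ft_force: [-2.6, 0.6, 5.4]
grip_width: 0.0206
```

>>> jog_arm(deltas=[0,0,-0.02,0,0,0,1,0,0,-0.05,0,0,0,1,0,0,-0.09,0,0,0,1,0,0,-0.13,0,0,0,1,0,0,-0.16,0,0,0,1,0,0,-0.17,0,0,0,1,0.04,0,-0.17,0,0,0,1,0.079,0.001,-0.17,0,0,0,1,0.079,0.001,-0.17,0,0,0,1,0.079,0.001,-0.17,0,0,0,1,0.079,0.001,-0.17,0,0,0,1])

```text
time_s: 40.32
position: [0.5071, -0.0706, 0.2767]
tool_rot: [[-0.001, 1.0, 0.0], [1.0, 0.001, -0.001], [-0.001, 0.0, -1.0]]
ft_force: [0.5, 0.1, -0.7]
grip_width: 0.0206
```

```bash
python3 -c "
from h import *
go((.507,-.071,.28),(.507,-.071,.1605))
s=snap('side','s31');crop(s,190,150,270,260,5,'s31c')
p=env.observe()['position']; print(proj('side',[p-[0,0,.1355],p+[0,0,.0595]]))"
```

```text
t 40.32 pos [ 0.5071 -0.0706  0.2767] F [ 0.5  0.1 -0.7] w 0.0206 q [-21.  16.  75.  -0.  89. -21.]
[-0.0006, -0.0002, -0.0044, 0.0, 0.0004, 0.0002]
[-0.0004, -0.0002, 0.1549, 0.0, 0.0004, 0.0002]
[[229.07394693 197.53985113]
 [226.50682791 144.45113838]]
```

View pics/s31c.png

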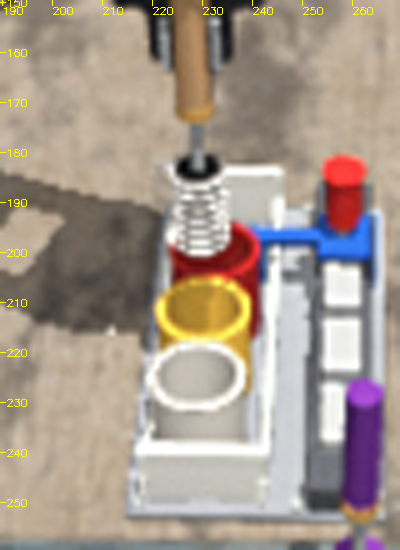

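Bowls unmoved and the brush is over yellow. Down into yellow, slowing near the floor.

>>> jog_arm(deltas=[0,0,0.03,0,0,0,1,0,0,0.06,0,0,0,1,0,0,0.09,0,0,0,1,0,0,0.12,0,0,0,1,0,0,0.145,0,0,0,1,0,0,0.155,0,0,0,1,0,0,0.16,0,0,0,1,0,0,0.164,0,0,0,1,0,0,0.167,0,0,0,1,0,0,0.1685,0,0,0,1,0,0,0.1685,0,0,0,1,0,0,0.1685,0,0,0,1])

```text
time_s: 41.37
position: [0.5076, -0.0706, 0.1518]
tool_rot: [[-0.0, 1.0, 0.002], [1.0, 0.0, -0.002], [-0.002, 0.002, -1.0]]
ft_force: [0.3, 0.2, -0.5]
grip_width: 0.0208
```

```bash
python3 -c "
from h import *
go((.507,-.071,.1503))
s=snap('side','s32');crop(s,190,150,270,260,5,'s32c')"
```

```text
t 41.37 pos [ 0.5076 -0.0706  0.1518] F [ 0.3  0.2 -0.5] w 0.0208 q [-21.  22.  88.  -0.  70. -21.]
[-0.0005, -0.0008, 0.002, 0.0008, 0.0006, 0.0001]
```

View pics/s32c.png

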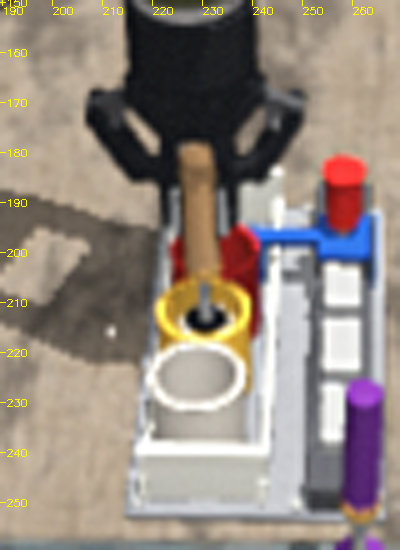

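>>> jog_arm(deltas=[0,0,0.0015,0,0,0,1,0,0,0.0025,0,0,0,1,0,0,0.0025,0,0,0,1])

```text
time_s: 41.67
position: [0.5078, -0.0707, 0.1504]
tool_rot: [[-0.0, 1.0, 0.003], [1.0, 0.0, -0.002], [-0.002, 0.003, -1.0]]
ft_force: [-0.9, -0.2, 6.1]
grip_width: 0.021
```

Floor contact at 6 N. Two cycles in yellow.

>>> jog_arm(deltas=[0,0,-0.02,0,0,0,1,0,0,-0.045,0,0,0,1,0,0,-0.065,0,0,0,1,0,0,-0.065,0,0,0,1,0,0,-0.065,0,0,0,1,0,0,-0.04,0,0,0,1,0,0,-0.02,0,0,0,1,0,0,-0.008,0,0,0,1,0,0,-0.002,0,0,0,1,0,0,0,0,0,0,1,0,0,0,0,0,0,1])

```text
time_s: 42.58
position: [0.507, -0.0705, 0.1503]
tool_rot: [[-0.001, 1.0, 0.001], [1.0, 0.001, -0.002], [-0.002, 0.001, -1.0]]
ft_force: [-4.2, 1.0, 13.5]
grip_width: 0.0209
```

>>> jog_arm(deltas=[0,0,-0.02,0,0,0,1,0,0,-0.045,0,0,0,1,0,0,-0.065,0,0,0,1,0,0,-0.065,0,0,0,1,0,0,-0.065,0,0,0,1,0,0,-0.04,0,0,0,1,0,0,-0.02,0,0,0,1,0,0,-0.008,0,0,0,1,0,0,-0.002,0,0,0,1,0,0,-0.001,0,0,0,1,0,0,-0.001,0,0,0,1])

```text
time_s: 43.5
position: [0.5068, -0.0704, 0.1504]
tool_rot: [[-0.0, 1.0, -0.0], [1.0, 0.0, -0.001], [-0.001, -0.0, -1.0]]
ft_force: [-3.2, 0.8, 8.7]
grip_width: 0.0206
```

>>> jog_arm(deltas=[0,0,-0.02,0,0,0,1,0,0,-0.05,0,0,0,1,0,0,-0.09,0,0,0,1,0,0,-0.13,0,0,0,1,0,0,-0.16,0,0,0,1,0,0,-0.17,0,0,0,1,0.04,0.002,-0.17,0,0,0,1,0.0785,0.0045,-0.17,0,0,0,1,0.0785,0.0045,-0.17,0,0,0,1,0.0785,0.0045,-0.17,0,0,0,1,0.0785,0.0045,-0.17,0,0,0,1])

```text
time_s: 44.42
position: [0.5104, -0.0117, 0.2766]
tool_rot: [[-0.001, 1.0, -0.0], [1.0, 0.001, -0.001], [-0.001, -0.0, -1.0]]
ft_force: [0.0, -0.4, -0.5]
grip_width: 0.0208
```

```bash
python3 -c "
from h import *
go((.5108,-.012,.1503))
s=snap('side','s33');crop(s,190,150,270,260,5,'s33c')"
```

```text
t 44.42 pos [ 0.5104 -0.0117  0.2766] F [ 0.  -0.4 -0.5] w 0.0208 q [-15.  16.  75.  -0.  88. -15.]
[-0.0001, 0.0005, 0.1683, -0.0, 0.0005, 0.0002]
```

View pics/s33c.png

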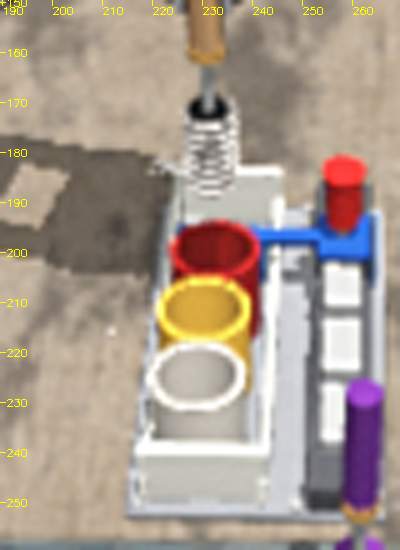

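Over red. Down to its floor.

>>> jog_arm(deltas=[0,0,0.03,0,0,0,1,0,0,0.06,0,0,0,1,0,0,0.09,0,0,0,1,0,0,0.12,0,0,0,1,0,0,0.145,0,0,0,1,0,0,0.155,0,0,0,1,0,0,0.16,0,0,0,1,0,0,0.164,0,0,0,1,0,0,0.168,0,0,0,1,0,0,0.17,0,0,0,1,0,0,0.1708,0,0,0,1,0,0,0.1708,0,0,0,1])

```text
time_s: 45.47
position: [0.5112, -0.0118, 0.1504]
tool_rot: [[-0.0, 1.0, 0.003], [1.0, 0.0, -0.002], [-0.002, 0.003, -1.0]]
ft_force: [0.1, -0.4, 4.1]
grip_width: 0.0211
```

```bash
python3 -c "
from h import *
go((.5108,-.012,.1503))
s=snap('side','s34');crop(s,190,150,270,260,5,'s34c')"
```

```text
t 45.47 pos [ 0.5112 -0.0118  0.1504] F [ 0.1 -0.4  4.1] w 0.0211 q [-15.  22.  88.  -0.  69. -15.]
[-0.0002, -0.0005, 0.0002, 0.0011, 0.0007, 0.0001]
```

View pics/s34c.png

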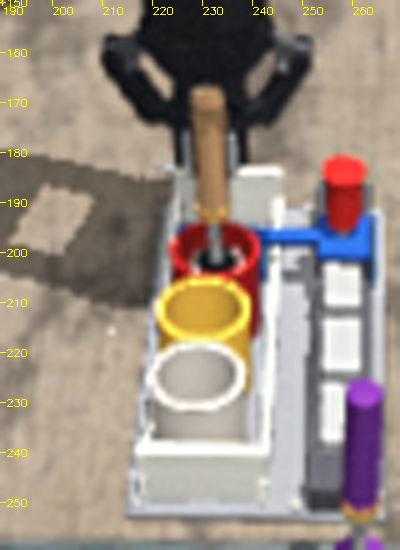

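Floor contact at 4 N. Two cycles in red, then out.

>>> jog_arm(deltas=[0,0,-0.02,0,0,0,1,0,0,-0.045,0,0,0,1,0,0,-0.065,0,0,0,1,0,0,-0.065,0,0,0,1,0,0,-0.065,0,0,0,1,0,0,-0.04,0,0,0,1,0,0,-0.02,0,0,0,1,0,0,-0.008,0,0,0,1,0,0,-0.002,0,0,0,1,0,0,0,0,0,0,1,0,0,0,0,0,0,1])

```text
time_s: 46.43
position: [0.5103, -0.0116, 0.1504]
tool_rot: [[-0.001, 1.0, 0.001], [1.0, 0.001, -0.002], [-0.002, 0.001, -1.0]]
ft_force: [-4.7, 0.9, 12.8]
grip_width: 0.0206
```

>>> jog_arm(deltas=[0,0,-0.02,0,0,0,1,0,0,-0.045,0,0,0,1,0,0,-0.065,0,0,0,1,0,0,-0.065,0,0,0,1,0,0,-0.065,0,0,0,1,0,0,-0.04,0,0,0,1,0,0,-0.02,0,0,0,1,0,0,-0.008,0,0,0,1,0,0,-0.002,0,0,0,1,0,0,0,0,0,0,1,0,0,0,0,0,0,1])

```text
time_s: 47.35
position: [0.5103, -0.0116, 0.1504]
tool_rot: [[-0.001, 1.0, 0.001], [1.0, 0.001, -0.002], [-0.002, 0.001, -1.0]]
ft_force: [-4.9, 1.0, 13.7]
grip_width: 0.021
```

>>> jog_arm(deltas=[0,0,-0.02,0,0,0,1,0,0,-0.05,0,0,0,1,0,0,-0.09,0,0,0,1,0,0,-0.13,0,0,0,1,0,0,-0.17,0,0,0,1,0,0,-0.19,0,0,0,1,0,0,-0.19,0,0,0,1,-0.04,-0.005,-0.19,0,0,0,1,-0.09,-0.01,-0.19,0,0,0,1,-0.14,-0.015,-0.19,0,0,0,1,-0.19,-0.021,-0.19,0,0,0,1,-0.24,-0.027,-0.19,0,0,0,1])

```text
time_s: 48.35
position: [0.4897, -0.1929, 0.2907]
tool_rot: [[-0.001, 1.0, -0.0], [1.0, 0.001, -0.0], [-0.0, -0.0, -1.0]]
ft_force: [0.0, -0.7, 0.0]
grip_width: 0.0205
```

>>> jog_arm(deltas=[-0.05,-0.006,0,0,0,0,1,-0.1,-0.012,0,0,0,0,1,-0.15,-0.018,0,0,0,0,1,-0.18,-0.02,0,0,0,0,1,-0.18,-0.02,0,0,0,0,1,-0.18,-0.02,0,0,0,0,1,-0.18,-0.02,0,0,0,0,1])

```text
time_s: 48.93
position: [0.4754, -0.3256, 0.2914]
tool_rot: [[-0.001, 1.0, 0.0], [1.0, 0.001, 0.0], [0.0, 0.0, -1.0]]
ft_force: [1.3, -0.4, 0.5]
grip_width: 0.0208
```

```bash
python3 -c "
from h import *
go((.475,-.330,.285),(.475,-.330,.2))
s=snap('side','s35');crop(s,170,170,290,320,4,'s35c')"
```

```text
t 48.93 pos [ 0.4754 -0.3256  0.2914] F [ 1.3 -0.4  0.5] w 0.0208 q [-46.  23.  63.   0.  94. -46.]
[-0.0058, -0.0006, 0.0086, 0.0001, -0.0, 0.0002]
[-0.0058, -0.0006, 0.1219, 0.0001, -0.0, 0.0002]
```

View pics/s35c.png

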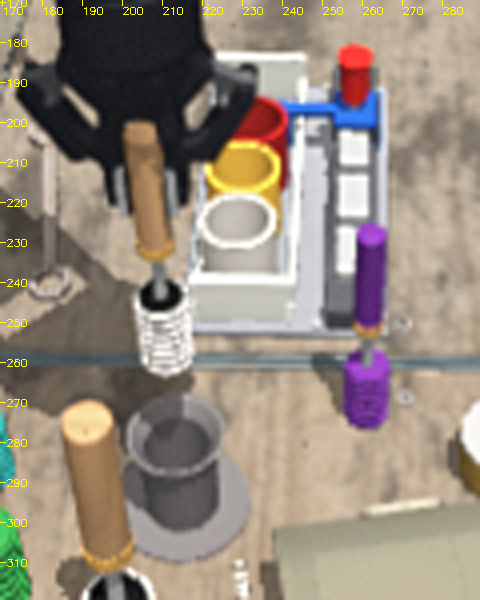

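The brush is above its stand and the rack is intact. Lowering into the stand at the original pose.

>>> jog_arm(deltas=[-0.006,-0.0002,0,0,0,0,1,-0.006,-0.0002,0.03,0,0,0,1,-0.006,-0.0002,0.06,0,0,0,1,-0.006,-0.0002,0.09,0,0,0,1,-0.006,-0.0002,0.12,0,0,0,1,-0.006,-0.0002,0.145,0,0,0,1,-0.006,-0.0002,0.17,0,0,0,1,-0.006,-0.0002,0.185,0,0,0,1,-0.006,-0.0002,0.195,0,0,0,1,-0.006,-0.0002,0.199,0,0,0,1,-0.006,-0.0002,0.199,0,0,0,1,-0.006,-0.0002,0.199,0,0,0,1])

```text
time_s: 49.98
position: [0.4759, -0.3313, 0.144]
tool_rot: [[-0.001, 1.0, 0.002], [1.0, 0.001, -0.003], [-0.003, 0.002, -1.0]]
ft_force: [0.0, -0.0, -1.2]
grip_width: 0.0207
```

```bash
python3 -c "
from h import *
go((.475,-.330,.1413))
s=snap('side','s36');crop(s,170,200,290,320,5,'s36c')"
```

```text
t 49.98 pos [ 0.4759 -0.3313  0.144 ] F [ 0.  -0.  -1.2] w 0.0207 q [-47.  29.  78.   0.  73. -47.]
[0.0017, -0.0012, 0.0035, 0.0008, 0.0008, 0.0002]
```

View pics/s36c.png

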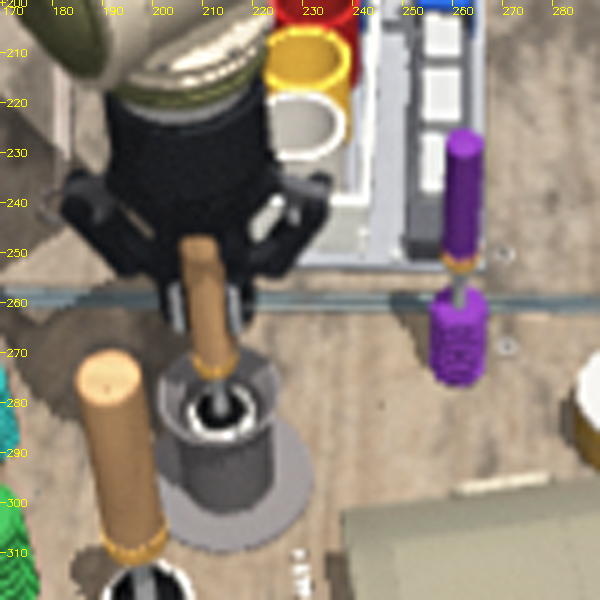

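>>> jog_arm(deltas=[0.0015,-0.001,0.002,0.0008,0.0008,0,1,0.0015,-0.001,0.0035,0.0008,0.0008,0,1,0.0015,-0.001,0.0035,0.0008,0.0008,0,1,0.0015,-0.001,0.0035,0.0008,0.0008,0,1])

```text
time_s: 50.37
position: [0.475, -0.3303, 0.1414]
tool_rot: [[-0.0, 1.0, 0.0], [1.0, 0.0, -0.0], [-0.0, 0.0, -1.0]]
ft_force: [-1.2, -0.1, 5.9]
grip_width: 0.0205
```

The brush is on the stand floor (6 N). Opening, letting it settle, then rising straight up.

>>> jog_arm(deltas=[0,0,0,0,0,0,0.5,0,0,0,0,0,0,0.2,0,0,0,0,0,0,-0.2,0,0,0,0,0,0,-0.6,0,0,0,0,0,0,-1,0,0,0,0,0,0,-1,0,0,-0.04,0,0,0,-1,0,0,-0.08,0,0,0,-1,0,0,-0.12,0,0,0,-1,0,0,-0.16,0,0,0,-1,0,0,-0.2,0,0,0,-1,0,0,-0.24,0,0,0,-1])

```text
time_s: 51.37
position: [0.4747, -0.33, 0.3221]
tool_rot: [[-0.0, 1.0, -0.001], [1.0, 0.0, 0.001], [0.001, -0.001, -1.0]]
ft_force: [0.4, -0.6, -0.4]
grip_width: 0.085
```

>>> jog_arm(deltas=[0,0,-0.03,0,0,0,-1,-0.05,-0.05,-0.03,0,0,0,-1,-0.1,-0.1,-0.03,0,0,0,-1,-0.15,-0.15,-0.03,0,0,0,-1,-0.15,-0.15,-0.03,0,0,0,-1,-0.15,-0.15,-0.03,0,0,0,-1,-0.15,-0.15,-0.03,0,0,0,-1,-0.15,-0.15,-0.03,0,0,0,-1])

```text
time_s: 52.03
position: [0.3627, -0.4426, 0.343]
tool_rot: [[-0.0, 1.0, -0.001], [1.0, 0.0, 0.001], [0.001, -0.001, -1.0]]
ft_force: [0.2, -0.8, -0.3]
grip_width: 0.0855
```

```bash
python3 -c "
from h import *
go((.475,-.330,.1413))
s=snap('side','s37');crop(s,170,170,330,320,4,'s37c')
t=snap('top','t37');crop(t,200,90,360,240,4,'t37c')"
```

```text
t 52.03 pos [ 0.3627 -0.4426  0.343 ] F [ 0.2 -0.8 -0.3] w 0.0855 q [-63.  21.  57.  -0. 102. -63.]
[0.1497, 0.15, 0.269, -0.0003, -0.0004, 0.0001]
```

View pics/s37c.png

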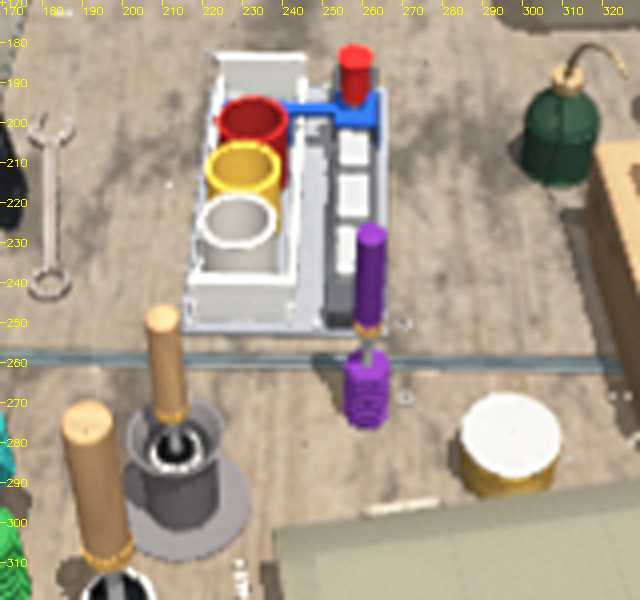

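View pics/t37c.png

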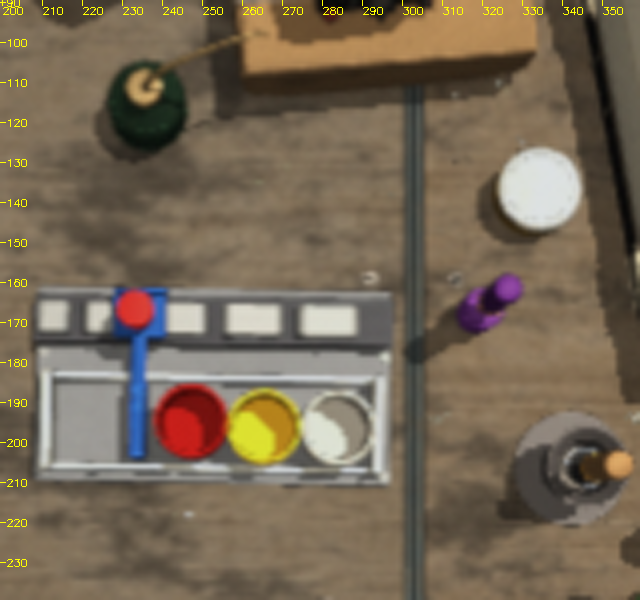

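The brush stands upright in its stand, the bowls are in a closed row, and the can and tin are untouched. One numeric check of the knob height before handing in.

```bash
python3 -c "
from h import *
im=cv2.imread('pics/s37.png'); crop(im,235,170,275,215,12,'k')
im=cv2.imread('pics/t37.png'); crop(im,200,155,300,215,8,'kt')
print(proj('side',[(.597,.0325,.119),(.597,.0325,.133)])+[.75,.8])"
```

```text
[[258.56354835 183.44206828]
 [258.62439302 180.17434736]]
```

View pics/k.png

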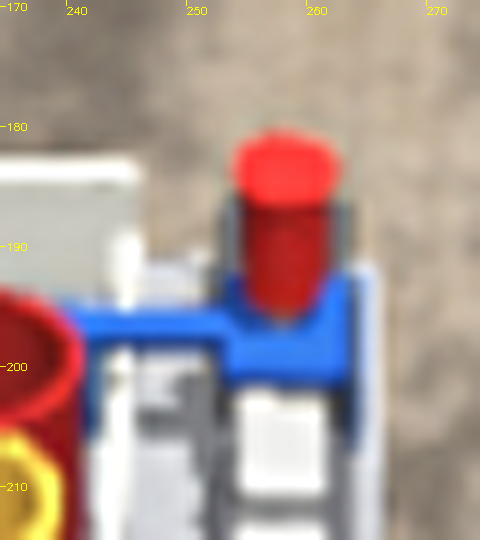

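View pics/kt.png

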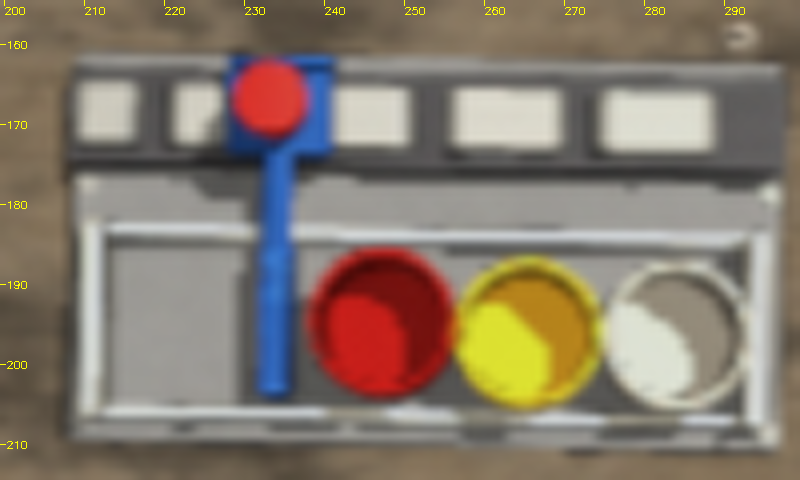

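The knob cap is at row 183.7; seated predicts 183.4 and resting on a tooth predicts 180.2, so it is seated. Handing in.

```bash
python3 -c "
from rig import close_job
print(close_job())"
```

```text
the job is handed in; nothing more can be done
None
```

The job is done and handed in at about 52 s, well inside the 210 s limit; the hand-in gives no verdict.

**What I did:**
- I lifted the knob, slid the gate to its open notch, and stood white, yellow and red in the trough against the end wall. I pressed the row shut with the gate (about 9 N) and dropped the knob into the three-bowl notch.
- I brushed white, then yellow, then red. In each bowl the brush touched the floor three times (4–14 N), rising 50 mm between touches while staying inside. That makes two full up-and-down cycles from the floor.
- I put the brush back upright in its stand.

**Last checks:**
- **Knob:** it reads as seated. Its cap was at image row 183.7, against 183.4 expected when seated and 180.2 if it were resting on a tooth.
- **Row:** the three bowls are upright and touching, with a few millimetres of slack to the gate. White and yellow sit a few millimetres off the trough's centre line.
- **Surroundings:** the brush stands in its stand, and the oil can and grease tin look undisturbed.
- **Disagreements:** the two cameras differed by 3–4 mm, which did not matter for any fit. I did not pull on the gate to test the lock.

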